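Mount the flask carrier on the heating station and seat the round flask

ROBOT

A 7-joint arm with a two-finger parallel gripper is mounted at the origin on the work surface. World frame = base frame: x ahead of the robot, y to its left, z up, the work surface at z = 0. Lengths are in m, angles in rad, forces in N, time in s.
With the tool pointing down it reaches from about 0.4 to 0.875 m from the base axis. Payload 19.3 kg.
Tool frame: the origin (TCP) lies on the centre line of the jaws, within the pads' length; the fingertips stand 8 mm ahead of it and the grasp point (between the pads) lies 11 mm behind it (bot.tip_extent is the distance from the TCP to the fingertips, in m); x points along the fingers, y is the direction in which the jaws open and shut, and the axes are right-handed (so a half turn about x gives the same grasp; the last joint's range is limited). The gripper opens to 85 mm and grips with 20 to 120 N. Pads are 22 mm wide; open, the fingers measure 114 mm over their backs; the gripper's body (76 mm by 85 mm) begins 54 mm behind the grasp point. The pads swing forward as they close: fully open they stand 13 mm farther back than shut.
Start: joints at [1.212, 0.521, -0.036, 1.599, 0.021, 1.021, -0.113], TCP at [0.178, -0.599, 0.215] pointing down, gripper open.
Joint ranges: [-2.91, 2.91], [-0.3, 2.13], [-1.5, 1.42], [0.17, 2.43], [-1.26, 4.41], [0.16, 1.93], [-2.52, 2.52]. Speed limits (rad/s): [1.89, 1.89, 2.39, 2.39, 3.01, 3.01, 3.01].

INTERFACE

Orientations are given as [roll, pitch, yaw] about the fixed x, y, z axes, in that order (R = Rz(yaw) Ry(pitch) Rx(roll)).
In Python, from workcell import sensors, imaging, order, bot gives the robot as it stands.
- The arm moves only by the tool arm_command, never from a script. Its argument "commands" is a list of rows, each an object of numbers: "dx", "dy", "dz": the shift along the tool's x, y, z in cm; "twist": the turn about the tool's x in rad. A call has 1 to 12 rows; each row is the pose to reach, as a shift and turn from the pose measured when the call began, along the tool's axes at that moment; what a row does not reach only later rows make up. A row lasts 1/12 s, in which the tool goes at most 41.7 mm and 7.16 degrees, less where a joint would pass 70% of its speed; a pose out of reach is approached as far as the arm can. A call with a gripper value outside its range is refused whole. "grip" is the closure, from -1 (fully open) to 1 (shut), set as the call begins (left out, the last holds). The fingers move at their own pace and stop on an object; "squeeze" is the grip in N (left out, the last holds). Time passes only in rows, so rows that repeat a pose let the fingers close. It gives the time, the measured TCP pose, the force and the opening at its end, in the units of the state.
- sensors.observe(): the state, without advancing time (a new reading comes with each control period).
- imaging.grab_frame(name): name is "side" or "top" or "wrist"; returns the picture (400x640x3 uint8, red, green, blue); there is no depth.
- imaging.camera_info(name): a dict with "fx", "fy", "cx", "cy" (pixels), "origin" and "attitude" of the camera in the world. Camera axes: x right, y down, z forward; pixel columns grow to the right and rows downward; lengths in m; the calibration is good to about 2 mm. The wrist camera is an equidistant fisheye: a pixel r from the principal point sees the ray r / f radians off the axis. A picture is of the moment at which its call begins: read the wrist's pose just before it. camera_info takes no time and is no camera call; for the wrist camera it gives the pose at the moment of the call.
- order.job_done(): hands the job in, once; it reports no verdict.
The state is a dict: "clock": time; "qpos": joint angles; "qd": joint speeds; "joint_efforts": joint torques, N m; "position": TCP position; "tool_rot": TCP orientation; "force": force on the tool from outside, world axes, zero at the start; "moment": the same for the moment, N m; "grip_width": finger opening in m.
Only numpy, scipy, OpenCV 4.12 (cv2) and the standard library are available. Lean on these libraries where they do the work, as an engineer would, in place of code of your own. Each camera call takes 0.05 s, during which the arm holds its last target.

TASK

Take the flask carrier plate from its sloping stand, hold it level over the heating station and lower it gently so that both pins enter its two holes together, until it lies flat on the block, and let it go. Then lift the round flask out of its cork ring and lower it gently into the carrier's orange collar, upright and centred; drop neither. Leave the green bottle, the white jar, the vial tray and the steel beaker where they stand.

Things in the scene. Friction and masses are not known exactly. Their poses are not given: they have to be found in the camera images.
- plate_center (a point): Loose flask carrier: aluminium plate 90 (x) x 180 (y) x 8 mm, 0.2-0.4 kg, with a square orange collar in the middle, 50 x 50 mm, 30 mm high above the plate's top: grip it by two opposite flat sides. A 40 mm round hole runs down through collar and plate. This point: on the collar's axis, 19 mm above the plate's underside (38 mm overall); z = plate's normal, out of the collar's mouth.
- plate_hole_a (a point): Lower mouth of the plate's round 14 mm locating hole at its +y, 75 mm from the collar's axis (a through hole).
- plate_hole_b (a point): Lower mouth of the same hole at the plate's -y, 75 mm from the collar's axis.
- stand: Fixed blue sloping stand, 105 x 220 mm, 65 mm high; origin on the bench under its middle, low side at its -x. The slope rises 25 degrees towards its +x; a lip stands 12 mm above the slope along the low edge. At the start the carrier lies on it, its y level, its z tilted 25 degrees from vertical towards the stand's -x (roughly to the robot), lower long edge against the lip.
- station_seat (a point): Fixed heating station: white housing 170 (x) x 200 (y) mm, dark metal block on top. This point: middle of the block's top face, 88 mm above the bench, z up. Two upright pins stand on the block, 75 mm to either side along y. Fully home, plate_center is 19 mm above this point with the plate's y along this y (either way round).
- pin_a (a point): Tip of the fixed brass pin at the station's +y, 110 mm above the bench: 12 mm in diameter, 22 mm tall, the top 8 mm tapered to 5 mm.
- pin_b (a point): Tip of the same kind of pin at the station's -y, 110 mm above the bench.
- cork_ring: Fixed cork ring on the bench in which the flask stands at the start: outer diameter 90, inner 44, height 25 mm; origin on the bench at its centre.
- flask_center (a point): Loose amber round-bottomed flask, 0.11-0.22 kg, 128 mm tall: ball 72 mm in diameter, neck 26 mm in diameter from 72 to 118 mm above the bottom (at its top a bead 31 mm wide, 4 mm high, only for looks), white stopper 20 mm wide above it. Grip it by the neck. This point: on its axis, 64 mm above its lowest point; z runs up the neck.
- flask_ball (a point): Centre of the flask's ball, 36 mm above its lowest point. Seated in the carrier's collar (40 mm mouth) it is 49 mm above plate_center, on the collar's axis; the lowest point then hangs 6 mm below the collar's top.
- bottle: Bystander: green bottle with blue cap, 64 mm in diameter, 175 mm tall, loose; origin at the centre of its underside.
- jar: Bystander: white jar with red lid, 68 mm in diameter, 75 mm tall, loose; origin at the centre of its underside.
- vial_tray: Bystander: grey vial tray 50 (x) x 130 (y) mm with capped vials, 52 mm tall, loose; origin at the centre of its underside.
- beaker: Bystander: steel beaker, 64 mm in diameter, 80 mm tall, loose; origin at the centre of its underside.

How it is judged:
By the outcome, as a careful person would: the job done as asked, in the order asked, and still so for the second after the job is handed in, with the robot touching nothing.
It also fails if it takes over 72 s, if anything falls off the work surface, if the arm or the gripper's body presses on something with over 40 N, if the wrist force passes 120 N, or if a joint passes its speed limit or range.

## Working session

There is one attempt and no reset: what is moved stays moved. The work goes in short steps, Python scripts to look and compute and a tool call to move; the robot and the scene stay as the last step left them, time stands still between calls to the robot, and variables do not carry over. Pictures are saved under pics/ and viewed, and the job is handed in when it is done.

Besides the shell and the picture viewer there is one more tool, called after ">>>" as a command line: name --argument value ..., lists and objects as JSON in quotes. arm_command: Moves the arm, as the interface text tells. Its arguments: {"type":"object","properties":{"commands":{"type":"array"},"grip":{"type":"number"},"squeeze":{"type":"number"}},"required":["commands"]}

```bash
mkdir -p pics; ls; python3 - <<'E'
from workcell import sensors, imaging, order, bot
import cv2
s=sensors.observe(); print(s)
for n in ["side","top","wrist"]:
    print(n, imaging.camera_info(n))
    cv2.imwrite(f"pics/{n}0.png", imaging.grab_frame(n)[:,:,::-1])
print(bot.tip_extent, dir(bot))
E
```

```text
pics
{'clock': 0.0, 'qpos': array([ 1.21178594,  0.52202285, -0.03630947,  1.59998641,  0.02119462,
        1.02108714, -0.11280983]), 'qd': array([-2.71348346e-04,  3.66900715e-05,  1.08334339e-03, -5.60703480e-04,
        9.17731584e-06, -1.07135126e-03,  3.17136435e-04]), 'joint_efforts': array([ 1.35380156e-03, -9.27112055e+01,  1.98137775e+00, -3.69938028e+01,
        1.81963854e-02,  8.02477385e-03, -3.52546033e-05]), 'position': array([ 0.1778655 , -0.59879876,  0.21472817]), 'tool_rot': array([-1.4962272 ,  1.56967736,  1.93413729]), 'force': array([ 0.13101831, -0.37552456, -0.27138159]), 'moment': array([ 0.00412357, -0.01375869,  0.02858043]), 'grip_width': 0.0851921230525624}
side {'fx': 369.89657173041905, 'fy': 369.89657173041905, 'cx': 321.0695167183095, 'cy': 201.00352568018272, 'origin': array([0.13164759, 0.55733633, 0.80075985]), 'attitude': array([-2.36700067,  0.01739697, -2.52441526])}
top {'fx': 420.2302552606236, 'fy': 420.2302552606236, 'cx': 319.8782439835354, 'cy': 200.71141076856657, 'origin': array([ 0.42620192, -0.00326412,  1.11197156]), 'attitude': array([-3.01759239,  0.00995199, -1.57189189])}
wrist {'fx': 309.70691628693146, 'fy': 309.70691628693146, 'cx': 323.02499413444787, 'cy': 195.94529001066766, 'origin': array([ 0.25456251, -0.57595652,  0.37386711]), 'attitude': array([ 2.82314409e+00,  5.43705433e-04, -1.28229411e+00])}
0.008 ['IKError', '__class__', '__delattr__', '__dict__', '__dir__', '__doc__', '__eq__', '__format__', '__ge__', '__getattribute__', '__getstate__', '__gt__', '__hash__', '__init__', '__init_subclass__', '__le__', '__lt__', '__module__', '__ne__', '__new__', '__reduce__', '__reduce_ex__', '__repr__', '__setattr__', '__sizeof__', '__str__', '__subclasshook__', '__weakref__', 'tip_extent']
```

View pics/top0.png

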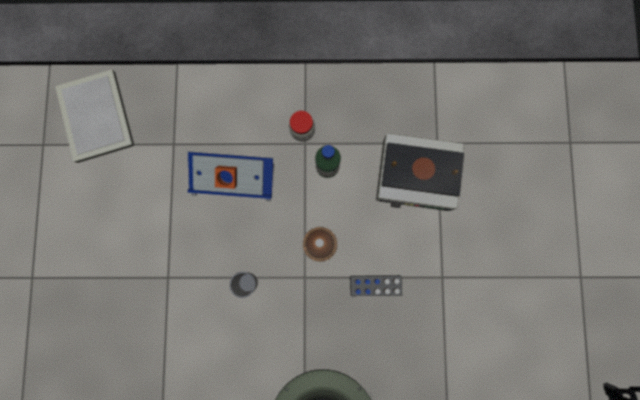

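View pics/side0.png

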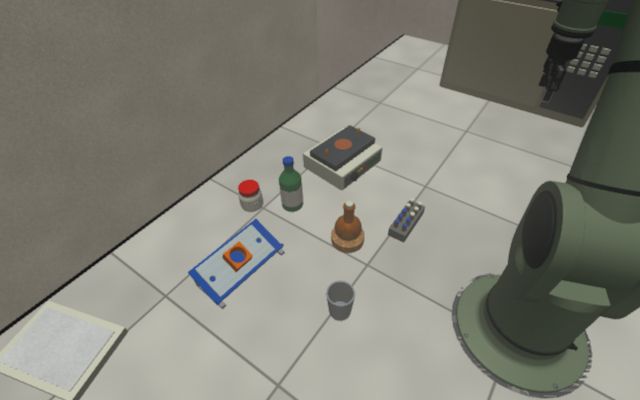

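View pics/wrist0.png

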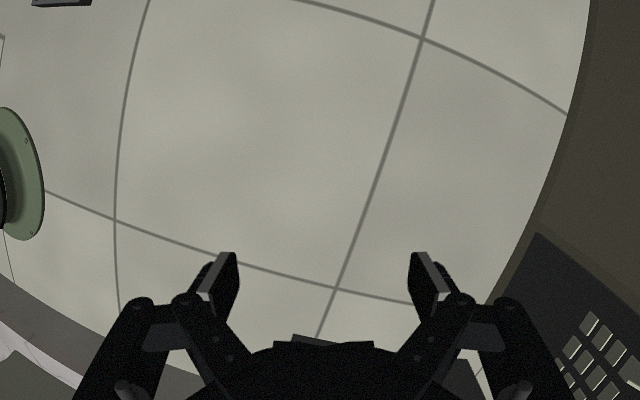

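The top view shows the stand near (230,175), station (424,170), flask (320,243), and the bottle, jar, beaker and tray. Next: a helper and precise features.

```bash
cat > h.py <<'E'
import numpy as np, cv2
from scipy.spatial.transform import Rotation as R
from workcell import sensors, imaging, order, bot
def RM(a): return R.from_euler('xyz',a).as_matrix()
def ray(info,uv,fish=False):
    x=(uv[0]-info['cx'])/info['fx']; y=(uv[1]-info['cy'])/info['fy']
    if fish:
        r=np.hypot(x,y); k=np.sin(r)/r if r>1e-9 else 1; d=np.array([x*k,y*k,np.cos(r)])
    else: d=np.array([x,y,1.]); d/=np.linalg.norm(d)
    return np.array(info['origin']), RM(info['attitude'])@d
def onz(info,uv,z,fish=False):
    o,d=ray(info,uv,fish); return o+d*(z-o[2])/d[2]
def tri(rays):
    A=np.zeros((3,3));b=np.zeros(3)
    for o,d in rays:
        P=np.eye(3)-np.outer(d,d);A+=P;b+=P@o
    p=np.linalg.solve(A,b)
    return p,[np.linalg.norm((np.eye(3)-np.outer(d,d))@(p-o)) for o,d in rays]
def proj(info,p,fish=False):
    c=RM(info['attitude']).T@(np.array(p)-info['origin'])
    if fish:
        t=np.arctan2(np.hypot(c[0],c[1]),c[2]); n=np.hypot(c[0],c[1]); return np.array([info['cx']+info['fx']*t*c[0]/n, info['cy']+info['fy']*t*c[1]/n])
    return np.array([info['cx']+info['fx']*c[0]/c[2], info['cy']+info['fy']*c[1]/c[2]])
E
python3 - <<'E'
import cv2
def crop(n,x,y,w,h,s,o):
    im=cv2.imread(f'pics/{n}.png')[y:y+h,x:x+w]; cv2.imwrite(o,cv2.resize(im,None,fx=s,fy=s,interpolation=cv2.INTER_CUBIC))
crop('top0',180,110,300,160,2.6,'pics/t1.png')
crop('side0',180,110,220,200,2.9,'pics/s1.png')
E
```

```text
(no output)
```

View pics/t1.png

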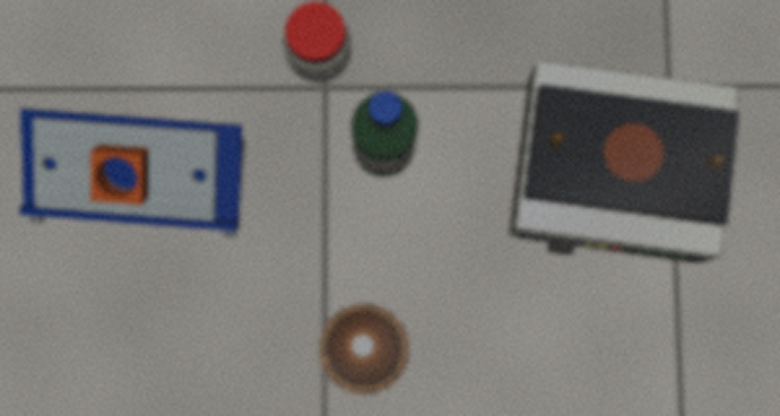

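View pics/s1.png

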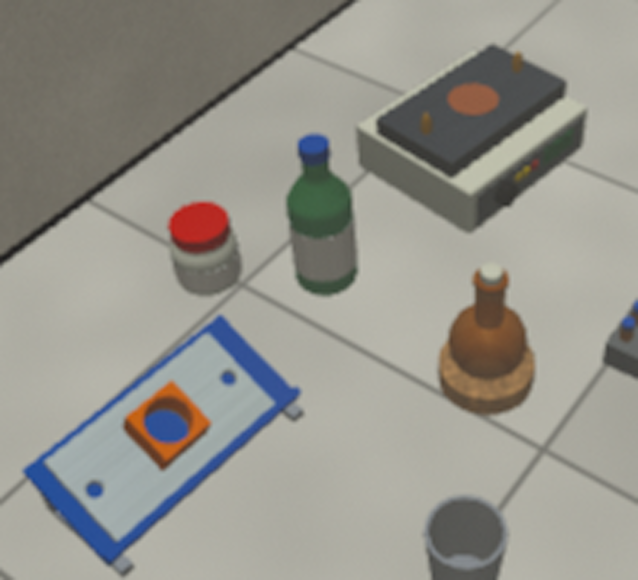

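```bash
cat > a.py <<'E'
from h import *
np.set_printoptions(precision=4,suppress=True)
T=imaging.camera_info('top');S=imaging.camera_info('side')
t=lambda u,v:(180+(u+.5)/2.6-.5,110+(v+.5)/2.6-.5)
s=lambda u,v:(180+(u+.5)/2.9-.5,110+(v+.5)/2.9-.5)
# side: which hole: left of side = farther +y
pts={'plate hole +y(top)':((49,163),(95,489)),'plate hole -y':((200,175),(228,377)),
'stopper':((362,345),(490,271)),'cap':((386,107),(313,145)),'jarlid':((317,32),(200,222)),
'pinA tip':((557,137),(426,118)),'pinB tip':((716,158),(517,57)),'disc':((633,152),(473,99))}
for k,(a,b) in pts.items():
    p,e=tri([ray(T,t(*a)),ray(S,s(*b))]); print(k,p,np.array(e)*1000)
print(onz(T,t(633,152),.088),onz(S,s(473,99),.088))
print(onz(T,t(557,137),.11),onz(T,t(716,158),.11))
print('ring',onz(T,t(365,348),.025))
print('beaker',onz(T,(248,282),.08),'tray',onz(T,(376,285),.05))
E
python3 a.py
```

```text
plate hole +y(top) [0.633  0.32   0.0485] [0.1556 0.1556]
plate hole -y [0.6212 0.1703 0.0482] [0.6254 0.6254]
stopper [0.451  0.0088 0.1461] [0.6006 0.6006]
cap [ 0.6585 -0.0127  0.1735] [0.6179 0.6179]
jarlid [0.7586 0.0538 0.0746] [0.9144 0.9144]
pinA tip [ 0.6449 -0.1737  0.1071] [0.0954 0.0954]
pinB tip [ 0.6244 -0.3216  0.1062] [0.3528 0.3528]
disc [ 0.6341 -0.2483  0.0899] [0.1262 0.1262]
[ 0.6344 -0.2488  0.088 ] [ 0.6356 -0.2503  0.088 ]
[ 0.6444 -0.1732  0.11  ] [ 0.624  -0.3203  0.11  ]
ring [0.4506 0.007  0.025 ]
beaker [0.357  0.1811 0.08  ] tray [ 0.3475 -0.1319  0.05  ]
```

```bash
cat >> h.py <<'E'
np.set_printoptions(precision=4,suppress=True)
def state():
    s=sensors.observe(); return s, RM(s['tool_rot'])
def yawy(Rt): # azimuth of tool y in world, deg
    return np.degrees(np.arctan2(Rt[1,1],Rt[0,1]))
def go(p,az=None):
    """deltas to reach TCP p with tool y azimuth az (deg, mod 180)"""
    s,Rt=state(); d=Rt.T@(np.array(p)-s['position'])*100
    tw=0
    if az is not None:
        a=(az-yawy(Rt)+90)%180-90; tw=-np.radians(a)*np.sign(-Rt[2,0])
    print('clk %.2f pos'%s['clock'],s['position'],'x ax',Rt[:,0],'yaz %.2f'%yawy(Rt),'-> dx %.2f dy %.2f dz %.2f cm twist %.4f'%(*d,tw), 'q7 %.2f'%s['qpos'][6],'w %.4f'%s['grip_width'])
E
python3 - <<'E'
from h import *
go([.56,-.25,.28]); go([.62,.245,.26],85.5)
s,Rt=state();print(Rt)
E
```

```text
clk 0.15 pos [ 0.1779 -0.5989  0.2149] x ax [-0.0003  0.0008 -1.    ] yaz -73.45 -> dx -6.50 dy -22.57 dz -46.56 cm twist 0.0000 q7 -0.11 w 0.0851
clk 0.15 pos [ 0.1779 -0.5989  0.2149] x ax [-0.0003  0.0008 -1.    ] yaz -73.45 -> dx -4.46 dy -68.31 dz -66.41 cm twist 0.3673 q7 -0.11 w 0.0851
[[-0.0003  0.2848 -0.9586]
 [ 0.0008 -0.9586 -0.2848]
 [-1.     -0.0009  0.0001]]
```

>>> arm_command --commands '[{"dx":-6.5,"dy":-22.6,"dz":-46.6,"twist":-1.4},{"dx":-6.5,"dy":-22.6,"dz":-46.6,"twist":-1.4},{"dx":-6.5,"dy":-22.6,"dz":-46.6,"twist":-1.4},{"dx":-6.5,"dy":-22.6,"dz":-46.6,"twist":-1.4},{"dx":-6.5,"dy":-22.6,"dz":-46.6,"twist":-1.4},{"dx":-6.5,"dy":-22.6,"dz":-46.6,"twist":-1.4},{"dx":-6.5,"dy":-22.6,"dz":-46.6,"twist":-1.4},{"dx":-6.5,"dy":-22.6,"dz":-46.6,"twist":-1.4},{"dx":-6.5,"dy":-22.6,"dz":-46.6,"twist":-1.4},{"dx":-6.5,"dy":-22.6,"dz":-46.6,"twist":-1.4},{"dx":-6.5,"dy":-22.6,"dz":-46.6,"twist":-1.4},{"dx":-6.5,"dy":-22.6,"dz":-46.6,"twist":-1.4}]' --grip -1

```text
clock: 1.15
position: [0.5452, -0.2628, 0.2775]
tool_rot: [-2.756, 1.57, 2.082]
force: [-0.6, -1.1, 0.3]
grip_width: 0.0853
```

```bash
python3 - <<'E'
from h import *
go([.62,.245,.26],85.5)
info=imaging.camera_info('wrist');cv2.imwrite('pics/w1.png',imaging.grab_frame('wrist')[:,:,::-1]);print(info)
E
```

```text
clk 1.15 pos [ 0.5452 -0.2628  0.2775] x ax [-0.0005  0.0008 -1.    ] yaz 7.21 -> dx 1.79 dy 13.80 dz -49.44 cm twist -1.3665 q7 0.29 w 0.0853
{'fx': 309.70691628693146, 'fy': 309.70691628693146, 'cx': 323.02499413444787, 'cy': 195.94529001066766, 'origin': array([ 0.535 , -0.1833,  0.4367]), 'attitude': array([2.8245, 0.0013, 0.1255])}
```

View pics/w1.png

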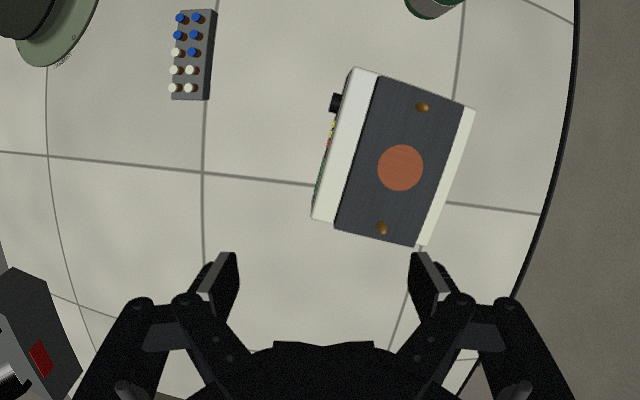

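Wrist view shows the station clearly, with pins at about (422,107) and (381,229) and the disc at (400,168). Measuring these.

```bash
python3 - <<'E'
from h import *
im=cv2.imread('pics/w1.png')
cv2.imwrite('pics/w1a.png',cv2.resize(im[80:260,320:480],None,fx=3.3,fy=3.3,interpolation=cv2.INTER_CUBIC))
hsv=cv2.cvtColor(im,cv2.COLOR_BGR2HSV)
m=cv2.inRange(hsv,(5,90,60),(30,255,255)); m[:, :320]=0
n,l,st,c=cv2.connectedComponentsWithStats(m)
info={'fx':309.70691628693146,'fy':309.70691628693146,'cx':323.02499413444787,'cy':195.94529001066766,'origin':[0.535,-0.1833,0.4367],'attitude':[2.8245,0.0013,0.1255]}
for i in range(1,n):
    if st[i,4]>15: print(st[i],c[i],onz(info,c[i],.088,True),onz(info,c[i],.106,True))
E
```

```text
[415 102  14  11 115] [421.6    106.9043] [ 0.6476 -0.176   0.088 ] [ 0.6418 -0.1764  0.106 ]
[332 120   4   8  18] [333.2222 123.6667] [ 0.5495 -0.2109  0.088 ] [ 0.5488 -0.2095  0.106 ]
[329 130   4   8  16] [330.375 133.5  ] [ 0.5478 -0.2224  0.088 ] [ 0.5472 -0.2204  0.106 ]
[ 377  144   46   47 1681] [399.8322 167.2094] [ 0.6341 -0.2502  0.088 ] [ 0.6289 -0.2468  0.106 ]
[376 221  11  13 108] [381.2593 227.0833] [ 0.6259 -0.3283  0.088 ] [ 0.6212 -0.3208  0.106 ]
```

View pics/w1a.png

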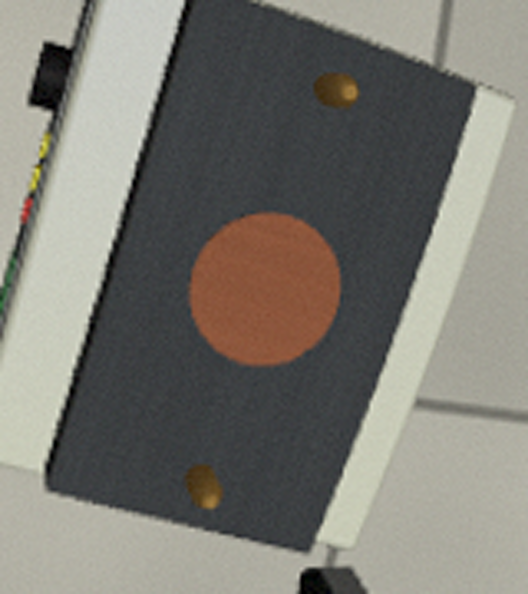

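>>> arm_command --commands '[{"dx":1.8,"dy":13.8,"dz":-49.4,"twist":-1.367},{"dx":1.8,"dy":13.8,"dz":-49.4,"twist":-1.367},{"dx":1.8,"dy":13.8,"dz":-49.4,"twist":-1.367},{"dx":1.8,"dy":13.8,"dz":-49.4,"twist":-1.367},{"dx":1.8,"dy":13.8,"dz":-49.4,"twist":-1.367},{"dx":1.8,"dy":13.8,"dz":-49.4,"twist":-1.367},{"dx":1.8,"dy":13.8,"dz":-49.4,"twist":-1.367},{"dx":1.8,"dy":13.8,"dz":-49.4,"twist":-1.367},{"dx":1.8,"dy":13.8,"dz":-49.4,"twist":-1.367},{"dx":1.8,"dy":13.8,"dz":-49.4,"twist":-1.367},{"dx":1.8,"dy":13.8,"dz":-49.4,"twist":-1.367},{"dx":1.8,"dy":13.8,"dz":-49.4,"twist":-1.367}]'

```text
clock: 2.2
position: [0.62, 0.2312, 0.263]
tool_rot: [1.057, 1.566, 0.992]
force: [0.6, -0.6, 0.6]
grip_width: 0.0856
```

```bash
python3 - <<'E'
from h import *
go([.617,.245,.20],85.5)
info=imaging.camera_info('wrist');cv2.imwrite('pics/w2.png',imaging.grab_frame('wrist')[:,:,::-1]);print(info['origin'],info['attitude'])
E
```

```text
clk 2.20 pos [0.62   0.2312 0.263 ] x ax [ 0.0027  0.0042 -1.    ] yaz 86.25 -> dx 6.31 dy 1.33 dz -0.41 cm twist 0.0130 q7 0.70 w 0.0856
[0.5395 0.236  0.4219] [ 2.8226 -0.0036  1.5051]
```

View pics/w2.png

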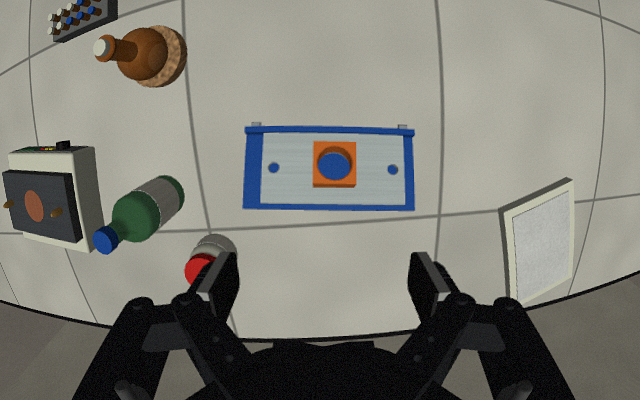

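Wrist view: plate holes at (274,168) and (393,169), collar around (334,165). Refining.

```bash
python3 - <<'E'
from h import *
i0=dict(fx=309.70691628693146,fy=309.70691628693146,cx=323.02499413444787,cy=195.94529001066766)
A=dict(i0,origin=[0.535,-0.1833,0.4367],attitude=[2.8245,0.0013,0.1255])
B=dict(i0,origin=[0.5395,0.236,0.4219],attitude=[2.8226,-0.0036,1.5051])
print('pins',onz(A,(425.5,107.9),.11,True),onz(A,(384.5,231.5),.11,True))
im=cv2.imread('pics/w2.png');hsv=cv2.cvtColor(im,cv2.COLOR_BGR2HSV)
blue=cv2.inRange(hsv,(100,110,40),(125,255,255))
n,l,st,c=cv2.connectedComponentsWithStats(blue)
for i in range(1,n):
    if st[i,4]>30 and st[i,0]>230: print('blue',st[i],c[i],onz(B,c[i],.048,True))
o=cv2.inRange(hsv,(5,150,80),(18,255,255));o[:, :300]=0
cs=max(cv2.findContours(o,cv2.RETR_EXTERNAL,cv2.CHAIN_APPROX_NONE)[0],key=cv2.contourArea)
ap=cv2.approxPolyDP(cs,6,True)[:,0];print('collar',ap)
T=imaging.camera_info('top')
psi=np.radians(-4.5);c_,s_=np.cos(psi),np.sin(psi);X=np.array([c_,s_,0]);Y=np.array([-s_,c_,0]);a=np.radians(25)
P=np.array([.627,.245,.048]);N=-np.sin(a)*X+np.cos(a)*np.array([0,0,1]);U=np.cos(a)*X+np.sin(a)*np.array([0,0,1])
for p in [P+75*Y/1e3,P-75*Y/1e3]+[P+.03*N+i*U*.025+j*Y*.025 for i in(-1,1) for j in (-1,1)]: print(proj(B,p,True),proj(T,p))
E
```

```text
pins [ 0.6451 -0.1767  0.11  ] [ 0.6252 -0.3243  0.11  ]
blue [ 243  126  172   85 3789] [318.8147 167.4716] [0.6254 0.2265 0.048 ]
blue [318 153  32  26 628] [333.5271 165.7914] [0.6245 0.2448 0.048 ]
blue [269 163  10  10  73] [273.4932 167.3836] [0.6213 0.1701 0.048 ]
blue [388 165   9   9  66] [391.8939 169.2576] [0.6333 0.3182 0.048 ]
collar [[314 142]
 [314 186]
 [353 186]
 [355 142]]
[393.108  168.9031] [198.7241 172.5176]
[273.6033 167.2625] [256.5021 176.8446]
[313.4472 141.142 ] [234.4391 187.9282]
[356.4188 141.8573] [214.8049 186.4462]
[312.7413 183.6428] [234.5039 168.6818]
[356.8632 184.1876] [214.5807 167.1958]
```

```bash
python3 - <<'E'
from h import *
go([.617,.2453,.062],85.5)
E
```

```text
clk 2.25 pos [0.6183 0.2408 0.2628] x ax [ 0.0015  0.0091 -1.    ] yaz 86.41 -> dx 20.08 dy 0.26 dz -0.17 cm twist 0.0159 q7 0.69 w 0.0855
```

>>> arm_command --commands '[{"dx":4,"dy":0.3,"dz":-0.1,"twist":0.016},{"dx":8,"dy":0.3,"dz":-0.1,"twist":0.016},{"dx":11,"dy":0.3,"dz":-0.1,"twist":0.016},{"dx":13,"dy":0.3,"dz":-0.1,"twist":0.016},{"dx":14,"dy":0.3,"dz":-0.1,"twist":0.016},{"dx":14,"dy":0.3,"dz":-0.1,"twist":0.016},{"dx":14,"dy":0.3,"dz":-0.1,"twist":0.016}]'

```text
clock: 2.83
position: [0.6179, 0.2453, 0.1235]
tool_rot: [1.473, 1.561, 1.394]
force: [1.4, 0.2, 0.2]
grip_width: 0.0851
```

```bash
python3 - <<'E'
from h import *
go([.617,.2453,.062],85.5)
cv2.imwrite('pics/w3.png',imaging.grab_frame('wrist')[:,:,::-1])
go([.617,.2453,.062],85.5)
E
```

```text
clk 2.83 pos [0.6179 0.2453 0.1235] x ax [ 0.0017  0.0094 -1.    ] yaz 85.48 -> dx 6.15 dy -0.07 dz -0.10 cm twist -0.0004 q7 0.58 w 0.0851
clk 2.88 pos [0.6183 0.2455 0.1242] x ax [ 0.0028  0.0099 -0.9999] yaz 85.47 -> dx 6.22 dy -0.09 dz -0.14 cm twist -0.0005 q7 0.58 w 0.0853
```

View pics/w3.png

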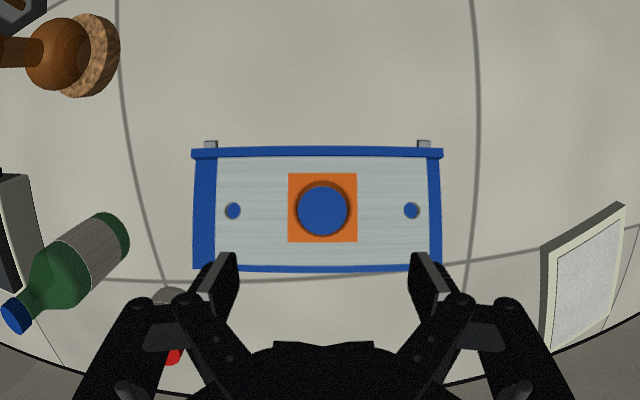

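Jaws centred over the collar (322,208), fingers straddling it. Descending.

>>> arm_command --commands '[{"dx":2.0,"dy":-0.08,"dz":-0.12},{"dx":3.8,"dy":-0.08,"dz":-0.12},{"dx":5.0,"dy":-0.08,"dz":-0.12},{"dx":5.8,"dy":-0.08,"dz":-0.12},{"dx":6.2,"dy":-0.08,"dz":-0.12},{"dx":6.2,"dy":-0.08,"dz":-0.12},{"dx":6.2,"dy":-0.08,"dz":-0.12},{"dx":6.2,"dy":-0.08,"dz":-0.12}]'

```text
validation failed for argument at $.co...
```

```bash
python3 - <<'E'
from h import *
go([.617,.2453,.062],85.5); s,_=state();print(s['force'])
cv2.imwrite('pics/w4.png',imaging.grab_frame('wrist')[:,:,::-1])
cv2.imwrite('pics/s4.png',cv2.resize(imaging.grab_frame('side')[170:330,140:340][:,:,::-1],None,fx=3.5,fy=3.5))
E
```

```text
clk 2.88 pos [0.6183 0.2455 0.1242] x ax [ 0.0028  0.0099 -0.9999] yaz 85.47 -> dx 6.22 dy -0.09 dz -0.14 cm twist -0.0005 q7 0.58 w 0.0853
[0.0663 0.9617 0.5145]
```

View pics/w4.png

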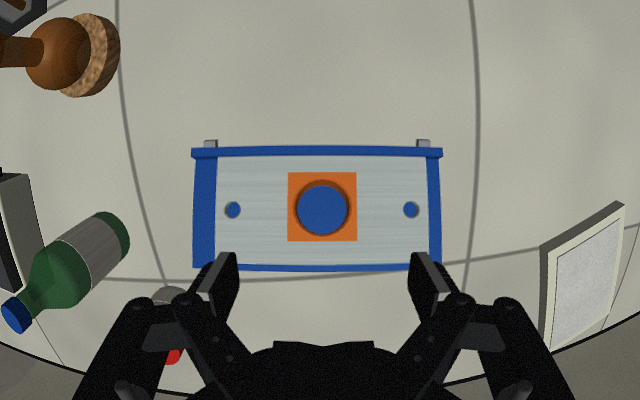

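View pics/s4.png

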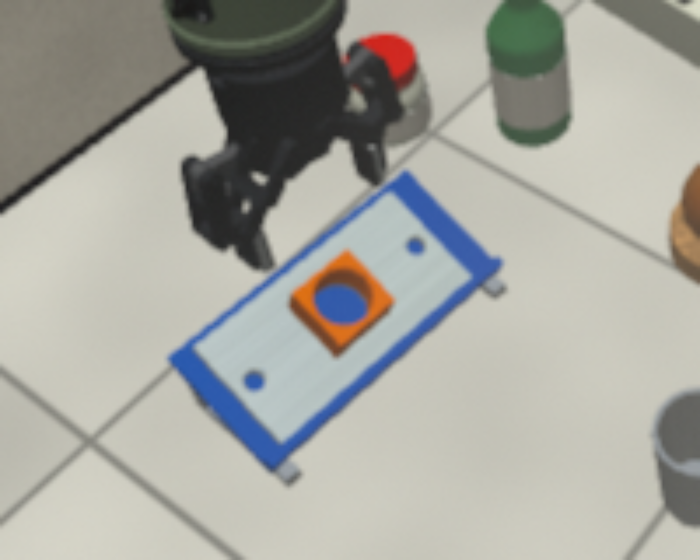

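The move was refused (every row seems to need all four keys); nothing moved. Reissuing with twist.

>>> arm_command --commands '[{"dx":2.0,"dy":-0.1,"dz":-0.1,"twist":0},{"dx":3.8,"dy":-0.1,"dz":-0.1,"twist":0},{"dx":5.0,"dy":-0.1,"dz":-0.1,"twist":0},{"dx":5.8,"dy":-0.1,"dz":-0.1,"twist":0},{"dx":6.2,"dy":-0.1,"dz":-0.1,"twist":0},{"dx":6.2,"dy":-0.1,"dz":-0.1,"twist":0},{"dx":6.2,"dy":-0.1,"dz":-0.1,"twist":0},{"dx":6.2,"dy":-0.1,"dz":-0.1,"twist":0}]'

```text
clock: 3.65
position: [0.6179, 0.2454, 0.0633]
tool_rot: [1.242, 1.56, 1.163]
force: [-0.4, -0.1, 0.6]
grip_width: 0.0854
```

```bash
python3 - <<'E'
from h import *
go([.617,.2453,.062],85.5); s,_=state();print(s['force'])
cv2.imwrite('pics/w5.png',imaging.grab_frame('wrist')[:,:,::-1])
cv2.imwrite('pics/s5.png',cv2.resize(imaging.grab_frame('side')[170:330,140:340][:,:,::-1],None,fx=3.5,fy=3.5))
E
```

```text
clk 3.65 pos [0.6179 0.2454 0.0633] x ax [ 0.0045  0.0103 -0.9999] yaz 85.47 -> dx 0.13 dy -0.02 dz -0.09 cm twist -0.0005 q7 0.54 w 0.0854
[-0.388  -0.1078  0.6311]
```

View pics/w5.png

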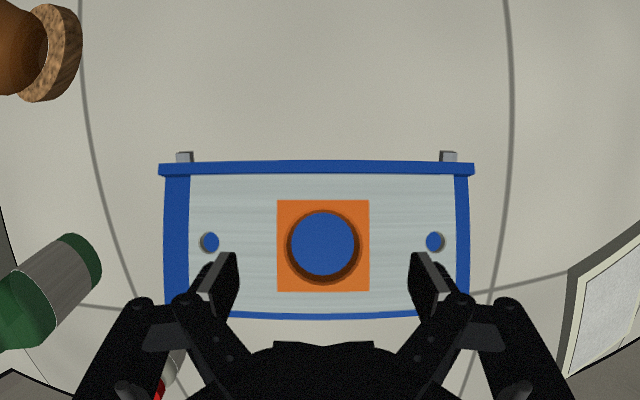

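View pics/s5.png

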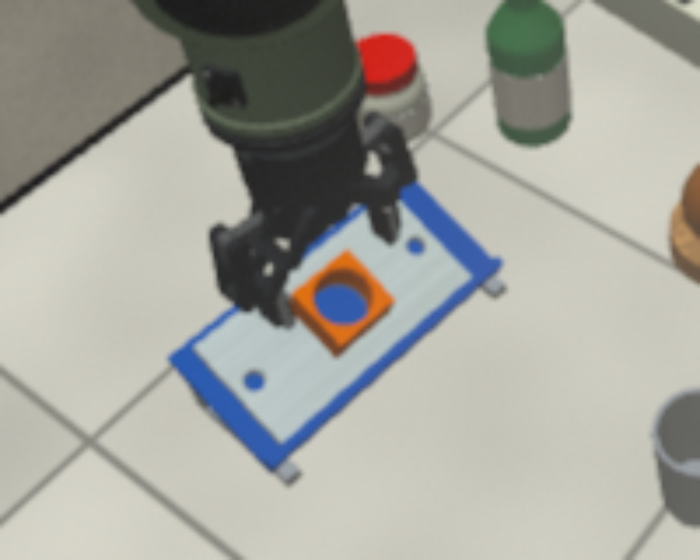

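```bash
python3 - <<'E'
from h import *
s,Rt=state(); W=imaging.camera_info('wrist'); S=imaging.camera_info('side')
for dx in (.008,0,-.011): 
  for y in (-.0425,0,.0425):
    p=s['position']+Rt@np.array([dx,y,0]); q=proj(S,p)
    print(dx,y,p,proj(W,p,True),(q[0]-140)*3.5,(q[1]-170)*3.5)
E
```

```text
0.008 -0.0425 [0.6145 0.203  0.0547] [252.9756 235.9128] 389.90005995420177 271.89644328066083
0.008 0 [0.6179 0.2454 0.0552] [322.9588 236.6101] 345.0266200467087 309.15877222484767
0.008 0.0425 [0.6213 0.2877 0.0556] [392.9753 235.9225] 297.8486670079021 348.334739315168
0 -0.0425 [0.6145 0.2029 0.0627] [250.1789 241.7659] 388.31694330199593 265.04042602074725
0 0 [0.6179 0.2453 0.0632] [322.945  242.6313] 343.12160884745646 302.36421456401916
0 0.0425 [0.6212 0.2877 0.0636] [395.7484 241.7792] 295.59026626621454 341.617155184794
-0.011 -0.0425 [0.6145 0.2028 0.0737] [245.9919 250.5877] 386.1081963209442 255.47498597324721
-0.011 0 [0.6178 0.2452 0.0742] [322.924  251.7432] 340.4627807729301 292.8810363707937
-0.011 0.0425 [0.6212 0.2875 0.0746] [399.9003 250.6073] 292.4369925947035 332.23778296645037
```

>>> arm_command --commands '[{"dx":0,"dy":0,"dz":0,"twist":0},{"dx":0,"dy":0,"dz":0,"twist":0},{"dx":0,"dy":0,"dz":0,"twist":0},{"dx":0,"dy":0,"dz":0,"twist":0},{"dx":0,"dy":0,"dz":0,"twist":0},{"dx":0,"dy":0,"dz":0,"twist":0},{"dx":0,"dy":0,"dz":0,"twist":0},{"dx":0,"dy":0,"dz":0,"twist":0}]' --grip 1 --squeeze 40

```text
clock: 4.42
position: [0.6179, 0.2454, 0.0631]
tool_rot: [1.249, 1.56, 1.17]
force: [0.2, -0.4, 0.3]
grip_width: -0.0
```

```bash
python3 - <<'E'
from h import *
go([.617,.2453,.062],85.5); s,_=state();print(s['force'])
cv2.imwrite('pics/w6.png',imaging.grab_frame('wrist')[:,:,::-1])
E
```

```text
clk 4.42 pos [0.6179 0.2454 0.0631] x ax [ 0.0044  0.0104 -0.9999] yaz 85.47 -> dx 0.11 dy -0.01 dz -0.09 cm twist -0.0005 q7 0.54 w -0.0000
[ 0.1767 -0.3752  0.3092]
```

View pics/w6.png

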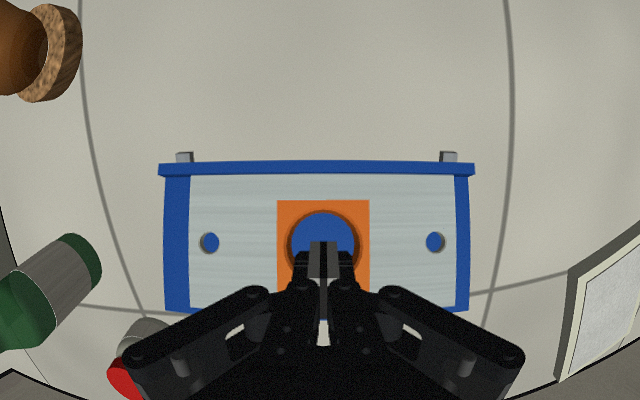

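Width 0: the fingers shut above or without the collar. Looking from the side.

```bash
python3 - <<'E'
from h import *
cv2.imwrite('pics/s6.png',cv2.resize(imaging.grab_frame('side')[190:310,160:310][:,:,::-1],None,fx=4.5,fy=4.5,interpolation=cv2.INTER_CUBIC))
cv2.imwrite('pics/t6.png',cv2.resize(imaging.grab_frame('top')[110:230,150:300][:,:,::-1],None,fx=4.5,fy=4.5,interpolation=cv2.INTER_CUBIC))
E
```

```text
(no output)
```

View pics/s6.png

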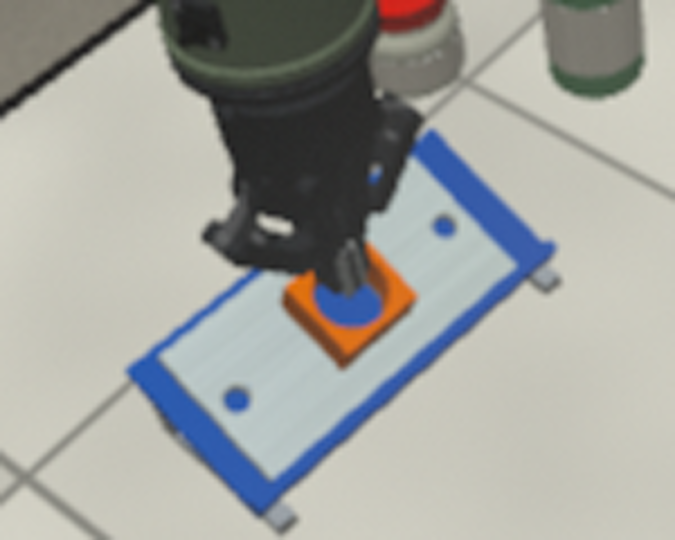

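View pics/t6.png

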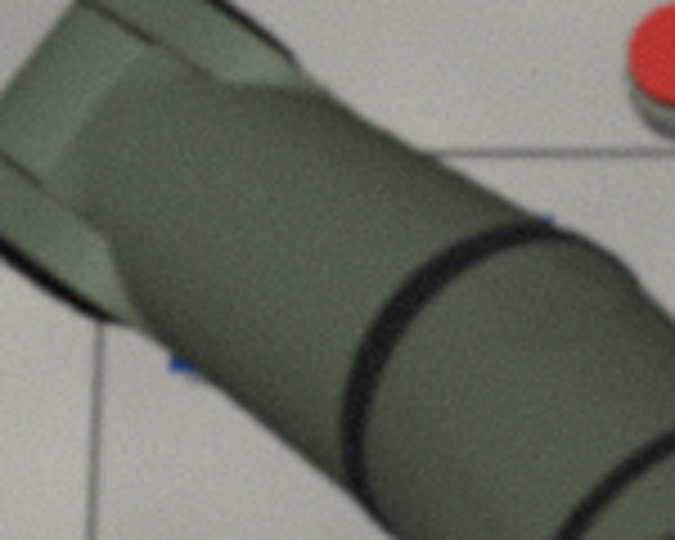

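```bash
python3 - <<'E'
from h import *
W=imaging.camera_info('wrist'); S=imaging.camera_info('side')
for a,b in (((323,241),(237.8,254.5)),((323,243),(237.8,253.3))):
    print(tri([ray(W,a,True),ray(S,b)]))
im=cv2.imread('pics/w6.png'); cv2.imwrite('pics/w6a.png',cv2.resize(im[190:330,250:400],None,fx=5,fy=4.2,interpolation=cv2.INTER_CUBIC))
E
```

```text
(array([0.6125, 0.2464, 0.0752]), [np.float64(0.0016709689233784188), np.float64(0.0016709689233782717)])
(array([0.6107, 0.2465, 0.0815]), [np.float64(0.0018159344227845883), np.float64(0.0018159344227846011)])
```

View pics/w6a.png

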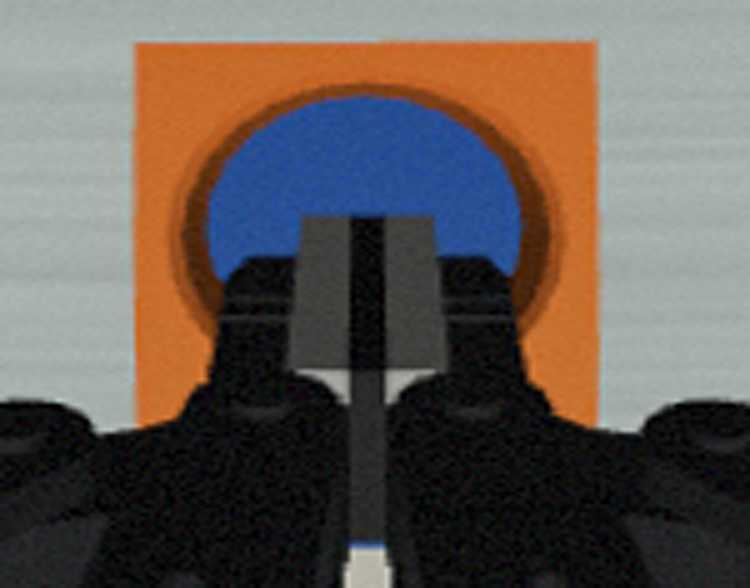

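```bash
python3 - <<'E'
from h import *
s,Rt=state();W=imaging.camera_info('wrist')
print('cam in tool',Rt.T@(W['origin']-s['position']))
for uv in ((310.5,241),(337,241),(309,278),(338,278),(323,241)):
    o,d=ray(W,uv,True);o=Rt.T@(o-s['position']);d=Rt.T@d
    for z in (-.011,0): print(uv,z,o+d*(z-o[2])/d[2])
# open pads from w5
for uv in ((238,253),(215,293),(411,253),(435,293)):
    o,d=ray(W,uv,True);o=Rt.T@(o-s['position']);d=Rt.T@d
    for z in (-.011,): print('open',uv,z,o+d*(z-o[2])/d[2])
E
```

```text
cam in tool [-0.1591  0.0002 -0.0803]
(310.5, 241) -0.011 [-0.02   -0.0062 -0.011 ]
(310.5, 241) 0 [ 0.0021 -0.0072  0.    ]
(337, 241) -0.011 [-0.02    0.0071 -0.011 ]
(337, 241) 0 [0.0021 0.0082 0.    ]
(309, 278) -0.011 [-0.0537 -0.0055 -0.011 ]
(309, 278) 0 [-0.037  -0.0064  0.    ]
(338, 278) -0.011 [-0.0537  0.0061 -0.011 ]
(338, 278) 0 [-0.037   0.0071  0.    ]
(323, 241) -0.011 [-0.02    0.0001 -0.011 ]
(323, 241) 0 [0.0021 0.0001 0.    ]
open (238, 253) -0.011 [-0.0339 -0.0399 -0.011 ]
open (215, 293) -0.011 [-0.0666 -0.0411 -0.011 ]
open (411, 253) -0.011 [-0.034   0.0416 -0.011 ]
open (435, 293) -0.011 [-0.0668  0.0429 -0.011 ]
```

Both views put the shut fingertips at about z 0.078–0.083, not 0.055. So the tips sit roughly 20–28 mm further back than stated, and the fingers closed just above the collar without touching it. I'll open them, go lower in small steps and watch the force.

>>> arm_command --commands '[{"dx":-3,"dy":0,"dz":-0.1,"twist":0},{"dx":-3,"dy":0,"dz":-0.1,"twist":0},{"dx":-3,"dy":0,"dz":-0.1,"twist":0},{"dx":-3,"dy":0,"dz":-0.1,"twist":0},{"dx":-3,"dy":0,"dz":-0.1,"twist":0},{"dx":-3,"dy":0,"dz":-0.1,"twist":0},{"dx":-2,"dy":0,"dz":-0.1,"twist":0},{"dx":-1,"dy":0,"dz":-0.1,"twist":0},{"dx":0.5,"dy":0,"dz":-0.1,"twist":0},{"dx":1.5,"dy":0,"dz":-0.1,"twist":0},{"dx":2,"dy":0,"dz":-0.1,"twist":0},{"dx":2,"dy":0,"dz":-0.1,"twist":0}]' --grip -1

```text
clock: 5.57
position: [0.6161, 0.2454, 0.0411]
tool_rot: [1.444, 1.561, 1.366]
force: [1.3, -0.9, -0.1]
grip_width: 0.0857
```

```bash
python3 - <<'E'
from h import *
go([.617,.2453,.032],85.5); s,_=state();print(s['force'])
W=imaging.camera_info('wrist')
cv2.imwrite('pics/w7.png',imaging.grab_frame('wrist')[:,:,::-1])
cv2.imwrite('pics/s7.png',cv2.resize(imaging.grab_frame('side')[190:310,160:310][:,:,::-1],None,fx=4.5,fy=4.5,interpolation=cv2.INTER_CUBIC))
E
```

```text
clk 5.57 pos [0.6161 0.2454 0.0411] x ax [ 0.002   0.0096 -1.    ] yaz 85.49 -> dx 0.91 dy -0.01 dz 0.09 cm twist -0.0002 q7 0.52 w 0.0857
[ 1.3444 -0.9149 -0.0864]
```

View pics/w7.png

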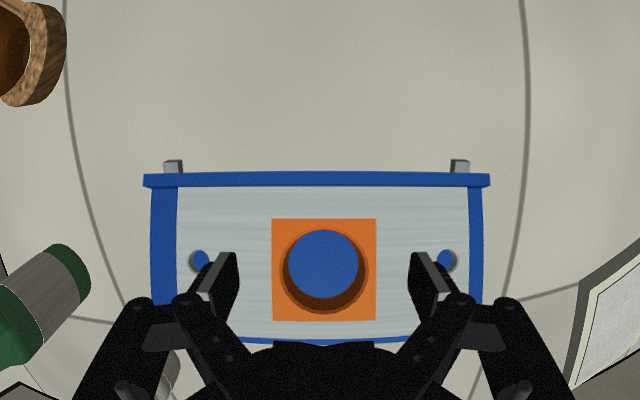

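View pics/s7.png

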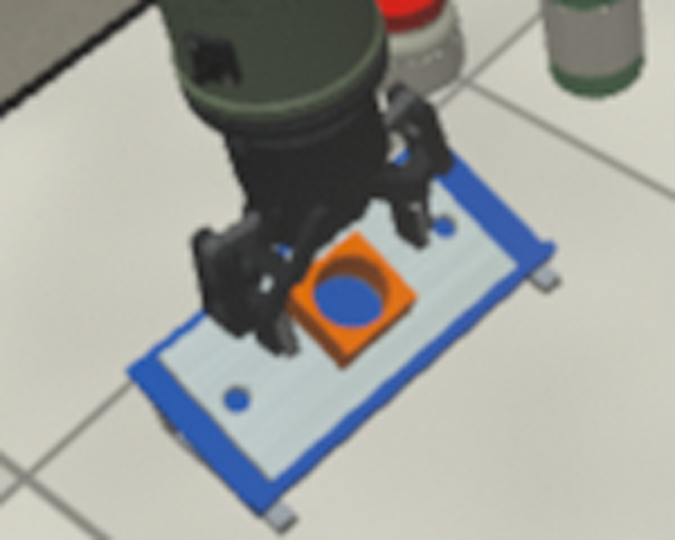

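```bash
python3 - <<'E'
from h import *
W=imaging.camera_info('wrist'); S=imaging.camera_info('side'); s,Rt=state()
f=lambda u,v:(160+(u+.5)/4.5-.5,190+(v+.5)/4.5-.5)
for a,b in (((411,253),f(293,352)),((413,253),f(280,355)),((238,253),f(424,244)),((238,253),f(412,240))):
    p,e=tri([ray(W,a,True),ray(S,b)]); print(p,e[0],Rt.T@(p-s['position']))
E
```

```text
[0.6146 0.2902 0.0701] 0.001107109794199913 [-0.0266  0.0444 -0.0056]
[0.6204 0.2935 0.0643] 0.0030687240059480377 [-0.0208  0.0481 -0.0002]
[0.5872 0.2152 0.1035] 0.0013555583325583086 [-0.0609 -0.0322 -0.027 ]
[0.5814 0.2226 0.119 ] 0.001736081097242351 [-0.0764 -0.0251 -0.0332]
```

>>> arm_command --commands '[{"dx":0.5,"dy":0,"dz":0.1,"twist":0},{"dx":0.8,"dy":0,"dz":0.1,"twist":0},{"dx":0.8,"dy":0,"dz":0.1,"twist":0},{"dx":0.8,"dy":0,"dz":0.1,"twist":0}]'

```text
clock: 6.0
position: [0.6179, 0.2458, 0.035]
tool_rot: [1.285, 1.56, 1.206]
force: [-0.0, -0.1, -0.2]
grip_width: 0.0854
```

>>> arm_command --commands '[{"dx":0,"dy":0,"dz":0,"twist":0},{"dx":0,"dy":0,"dz":0,"twist":0},{"dx":0,"dy":0,"dz":0,"twist":0},{"dx":0,"dy":0,"dz":0,"twist":0},{"dx":0,"dy":0,"dz":0,"twist":0},{"dx":0,"dy":0,"dz":0,"twist":0}]' --grip 1 --squeeze 25

```text
clock: 6.5
position: [0.618, 0.2457, 0.0354]
tool_rot: [1.256, 1.56, 1.177]
force: [-2.6, -0.6, 4.8]
grip_width: 0.0498
```

```bash
python3 - <<'E'
from h import *
go([.617,.2453,.032],85.5); s,_=state();print(s['force'])
cv2.imwrite('pics/w8.png',imaging.grab_frame('wrist')[:,:,::-1])
cv2.imwrite('pics/s8.png',cv2.resize(imaging.grab_frame('side')[190:310,160:310][:,:,::-1],None,fx=4.5,fy=4.5,interpolation=cv2.INTER_CUBIC))
E
```

```text
clk 6.50 pos [0.618  0.2457 0.0354] x ax [ 0.0042  0.0102 -0.9999] yaz 85.47 -> dx 0.34 dy -0.05 dz -0.09 cm twist -0.0005 q7 0.52 w 0.0498
[-2.634  -0.626   4.8217]
```

View pics/w8.png

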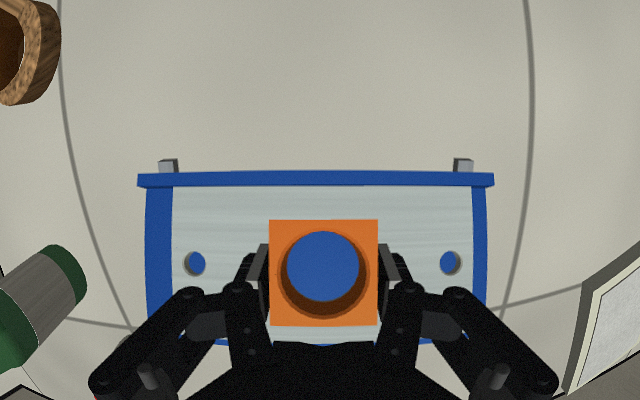

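View pics/s8.png

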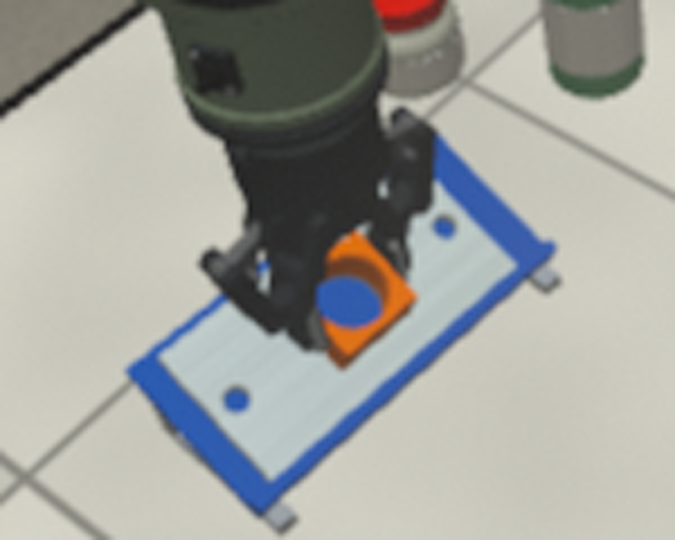

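Gripped at 49.8 mm (collar is 50). Firm up and lift.

>>> arm_command --commands '[{"dx":0,"dy":0,"dz":0,"twist":0},{"dx":0,"dy":0,"dz":0,"twist":0},{"dx":-0.4,"dy":0,"dz":0,"twist":0},{"dx":-1.2,"dy":0,"dz":0,"twist":0},{"dx":-2.5,"dy":0,"dz":0,"twist":0},{"dx":-4.5,"dy":0,"dz":0,"twist":0},{"dx":-6.5,"dy":0,"dz":0,"twist":0},{"dx":-8.5,"dy":0,"dz":0,"twist":0},{"dx":-9.5,"dy":0,"dz":0,"twist":0},{"dx":-10,"dy":0,"dz":0,"twist":0},{"dx":-10,"dy":0,"dz":0,"twist":0},{"dx":-10,"dy":0,"dz":0,"twist":0}]' --squeeze 40

```text
clock: 7.6
position: [0.6173, 0.2444, 0.1349]
tool_rot: [1.279, 1.56, 1.2]
force: [-0.3, -0.1, -3.6]
grip_width: 0.0492
```

```bash
python3 - <<'E'
from h import *
go([.47,.2,.135],85.5); s,_=state();print(s['force'],s['moment'])
cv2.imwrite('pics/w9.png',imaging.grab_frame('wrist')[:,:,::-1])
cv2.imwrite('pics/s9.png',cv2.resize(imaging.grab_frame('side')[150:310,140:340][:,:,::-1],None,fx=3.5,fy=3.5,interpolation=cv2.INTER_CUBIC))
E
```

```text
clk 7.60 pos [0.6173 0.2444 0.1349] x ax [ 0.0038  0.0098 -0.9999] yaz 85.47 -> dx -0.11 dy -5.59 dz -14.34 cm twist -0.0005 q7 0.59 w 0.0492
[-0.3276 -0.1426 -3.614 ] [-0.0607 -0.0326  0.0396]
```

View pics/w9.png

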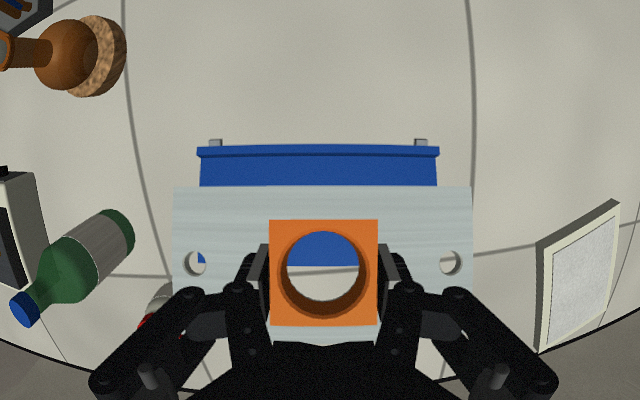

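View pics/s9.png

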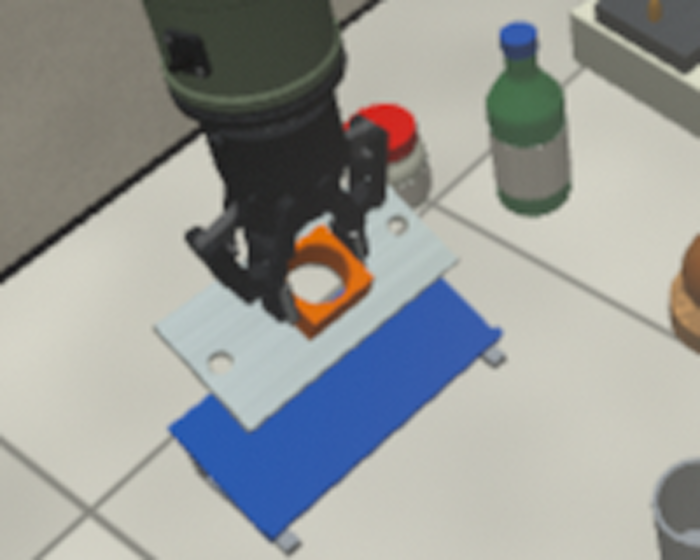

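Plate lifted, still tilted 25° (force −3.6 N, about 0.37 kg). The tool can't tilt, so I'll level the plate by pivoting it in the grip against clear bench at (0.47, 0.20).

>>> arm_command --commands '[{"dx":0,"dy":-0.3,"dz":-0.8,"twist":0},{"dx":0,"dy":-1,"dz":-2.4,"twist":0},{"dx":0,"dy":-1.8,"dz":-4.6,"twist":0},{"dx":0,"dy":-2.7,"dz":-7,"twist":0},{"dx":0,"dy":-3.7,"dz":-9.5,"twist":0},{"dx":0,"dy":-4.6,"dz":-11.8,"twist":0},{"dx":0,"dy":-5.2,"dz":-13.5,"twist":0},{"dx":0,"dy":-5.6,"dz":-14.3,"twist":0},{"dx":0,"dy":-5.6,"dz":-14.3,"twist":0},{"dx":0,"dy":-5.6,"dz":-14.3,"twist":0}]'

```text
clock: 8.53
position: [0.4708, 0.1999, 0.1334]
tool_rot: [1.339, 1.561, 1.26]
force: [0.7, 0.5, -2.6]
grip_width: 0.0496
```

>>> arm_command --commands '[{"dx":1,"dy":0,"dz":0,"twist":0},{"dx":3,"dy":0,"dz":0,"twist":0},{"dx":5,"dy":0,"dz":0,"twist":0},{"dx":7,"dy":0,"dz":0,"twist":0},{"dx":9,"dy":0,"dz":0,"twist":0},{"dx":10.3,"dy":0,"dz":0,"twist":0},{"dx":11,"dy":0,"dz":0,"twist":0},{"dx":11,"dy":0,"dz":0,"twist":0},{"dx":11,"dy":0,"dz":0,"twist":0}]'

```text
clock: 9.28
position: [0.4713, 0.2013, 0.0234]
tool_rot: [1.357, 1.56, 1.278]
force: [0.1, 0.4, -3.2]
grip_width: 0.0497
```

```bash
python3 - <<'E'
from h import *
go([.47,.2,.014],85.5); s,_=state();print(s['force'],s['moment'])
cv2.imwrite('pics/s10.png',cv2.resize(imaging.grab_frame('side')[180:340,160:360][:,:,::-1],None,fx=3.5,fy=3.5,interpolation=cv2.INTER_CUBIC))
E
```

```text
clk 9.28 pos [0.4713 0.2013 0.0234] x ax [ 0.003   0.0099 -0.9999] yaz 85.48 -> dx 0.94 dy -0.15 dz -0.12 cm twist -0.0004 q7 0.31 w 0.0497
[ 0.0595  0.4272 -3.1795] [-0.0117  0.025  -0.0365]
```

View pics/s10.png

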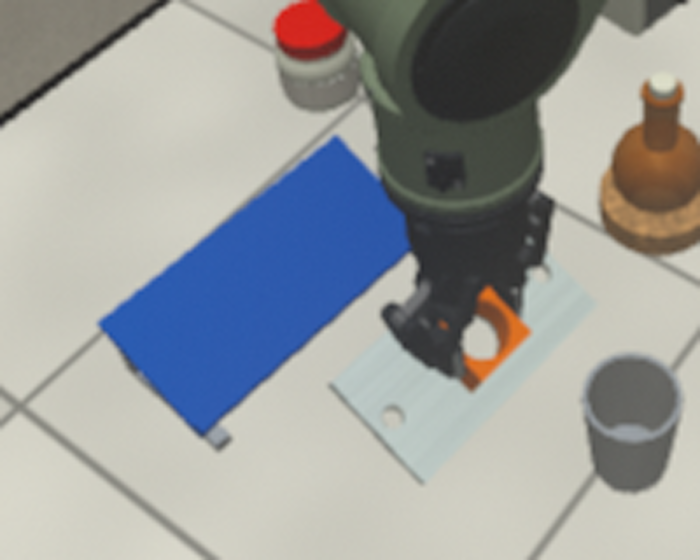

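>>> arm_command --commands '[{"dx":0.4,"dy":0,"dz":0,"twist":0},{"dx":0.8,"dy":0,"dz":0,"twist":0},{"dx":1.1,"dy":0,"dz":0,"twist":0},{"dx":1.4,"dy":0,"dz":0,"twist":0},{"dx":1.6,"dy":0,"dz":0,"twist":0},{"dx":1.6,"dy":0,"dz":0,"twist":0}]' --squeeze 30

```text
clock: 9.83
position: [0.476, 0.2014, 0.0097]
tool_rot: [0.85, 1.555, 0.769]
force: [14.5, -5.6, 23.5]
grip_width: 0.0495
```

```bash
python3 - <<'E'
from h import *
go([.47,.2,-.003],85.5); s,_=state();print(s['force'],s['moment'])
E
```

```text
clk 9.83 pos [0.476  0.2014 0.0097] x ax [ 0.0112  0.0109 -0.9999] yaz 85.37 -> dx 1.27 dy -0.21 dz -0.60 cm twist -0.0023 q7 0.28 w 0.0495
[14.5356 -5.6097 23.5104] [-1.4164 -2.7996  0.011 ]
```

>>> arm_command --commands '[{"dx":0,"dy":0,"dz":0.5,"twist":0},{"dx":0.1,"dy":0,"dz":1.0,"twist":0},{"dx":0.3,"dy":0,"dz":1.5,"twist":0},{"dx":0.5,"dy":0,"dz":2.0,"twist":0},{"dx":0.7,"dy":0,"dz":2.4,"twist":0},{"dx":0.9,"dy":0,"dz":2.6,"twist":0}]' --squeeze 20

```text
clock: 10.33
position: [0.502, 0.1994, 0.0005]
tool_rot: [0.893, 1.556, 0.812]
force: [-3.6, -0.3, 7.1]
grip_width: 0.0496
```

```bash
python3 - <<'E'
from h import *
go([.50,.2,-.003],85.5); s,_=state();print(s['force'],s['moment'])
cv2.imwrite('pics/w11.png',imaging.grab_frame('wrist')[:,:,::-1])
cv2.imwrite('pics/s11.png',cv2.resize(imaging.grab_frame('side')[180:340,160:360][:,:,::-1],None,fx=3.5,fy=3.5,interpolation=cv2.INTER_CUBIC))
E
```

```text
clk 10.33 pos [0.502  0.1994 0.0005] x ax [ 0.0102  0.0108 -0.9999] yaz 85.36 -> dx 0.35 dy 0.04 dz -0.21 cm twist -0.0025 q7 0.33 w 0.0496
[-3.5922 -0.3161  7.1136] [-0.2304  1.3231 -0.1352]
```

View pics/s11.png

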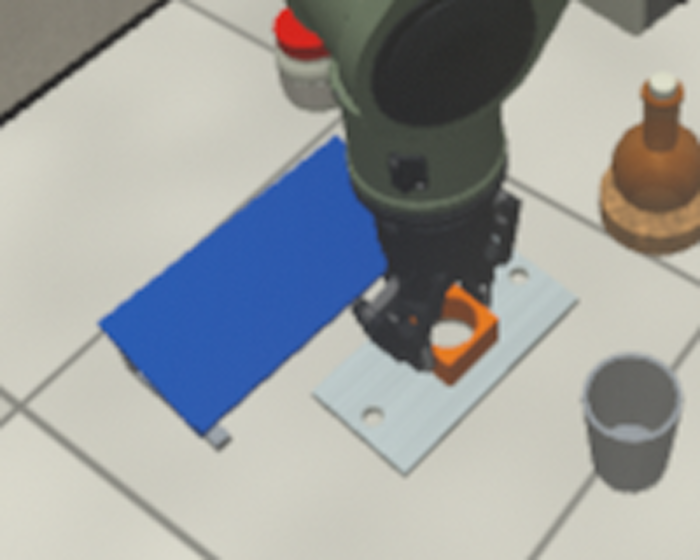

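View pics/w11.png

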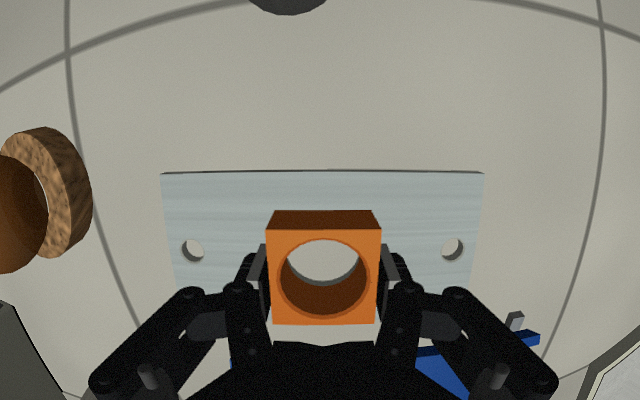

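The plate has rotated most of the way to level. Pressing a little more.

>>> arm_command --commands '[{"dx":0.3,"dy":0,"dz":0.4,"twist":0},{"dx":0.6,"dy":0,"dz":0.7,"twist":0},{"dx":0.8,"dy":0,"dz":0.8,"twist":0},{"dx":1.0,"dy":0,"dz":0.8,"twist":0},{"dx":1.0,"dy":0,"dz":0.8,"twist":0}]'

```text
clock: 10.85
position: [0.5101, 0.1989, -0.0081]
tool_rot: [0.792, 1.556, 0.711]
force: [-14.6, -6.7, 46.7]
grip_width: 0.0497
```

```bash
python3 - <<'E'
from h import *
go([.50,.2,-.003],85.5); s,_=state();print(s['force'],s['moment'])
cv2.imwrite('pics/w12.png',imaging.grab_frame('wrist')[:,:,::-1])
cv2.imwrite('pics/s12.png',cv2.resize(imaging.grab_frame('side')[220:330,220:350][:,:,::-1],None,fx=5,fy=5,interpolation=cv2.INTER_CUBIC))
E
```

```text
clk 10.85 pos [ 0.5101  0.1989 -0.0081] x ax [ 0.0111  0.0095 -0.9999] yaz 85.38 -> dx -0.52 dy 0.04 dz -1.01 cm twist -0.0021 q7 0.33 w 0.0497
[-14.6428  -6.6804  46.6882] [-2.0573  2.9055 -0.0958]
```

View pics/s12.png

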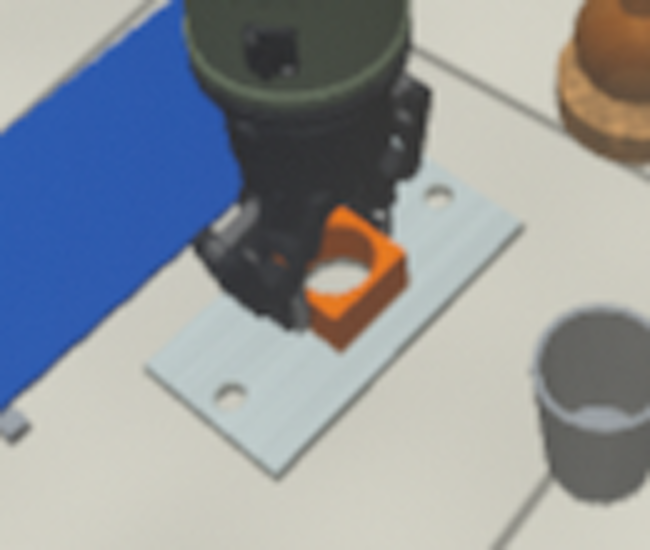

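View pics/w12.png

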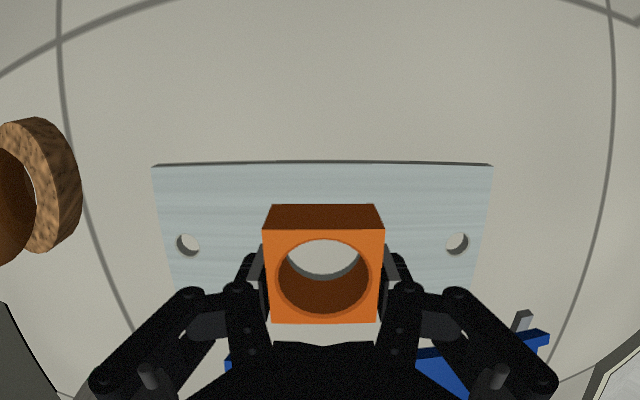

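Force rose to 47 N, so the plate is flat on the bench. Relieve, firm up the grip and lift.

>>> arm_command --commands '[{"dx":-0.2,"dy":0,"dz":0,"twist":0},{"dx":-0.4,"dy":0,"dz":0,"twist":0},{"dx":-0.4,"dy":0,"dz":0,"twist":0},{"dx":-0.4,"dy":0,"dz":0,"twist":0},{"dx":-0.4,"dy":0,"dz":0,"twist":0}]' --squeeze 60

```text
clock: 11.37
position: [0.5099, 0.1987, -0.0046]
tool_rot: [0.821, 1.557, 0.74]
force: [-0.1, 0.2, -3.5]
grip_width: 0.0496
```

>>> arm_command --commands '[{"dx":-0.5,"dy":0,"dz":0,"twist":0},{"dx":-1.5,"dy":0,"dz":0,"twist":0},{"dx":-3,"dy":0,"dz":0,"twist":0},{"dx":-5,"dy":0,"dz":0,"twist":0},{"dx":-7,"dy":0,"dz":0,"twist":0},{"dx":-8.5,"dy":0,"dz":0,"twist":0},{"dx":-9,"dy":0,"dz":0,"twist":0},{"dx":-9,"dy":0,"dz":0,"twist":0},{"dx":-9,"dy":0,"dz":0,"twist":0}]'

```text
clock: 12.12
position: [0.5091, 0.1975, 0.0856]
tool_rot: [0.792, 1.556, 0.711]
force: [0.4, -0.2, -3.1]
grip_width: 0.0495
```

```bash
python3 - <<'E'
from h import *
go([.50,.1,.22]); s,_=state();print(s['force'],s['moment'])
cv2.imwrite('pics/w13.png',imaging.grab_frame('wrist')[:,:,::-1])
cv2.imwrite('pics/s13.png',cv2.resize(imaging.grab_frame('side')[190:330,200:350][:,:,::-1],None,fx=4.2,fy=4.2,interpolation=cv2.INTER_CUBIC))
E
```

```text
clk 12.12 pos [0.5091 0.1975 0.0856] x ax [ 0.011   0.0095 -0.9999] yaz 85.36 -> dx -13.54 dy -9.66 dz 0.02 cm twist 0.0000 q7 0.45 w 0.0495
[ 0.3623 -0.2045 -3.1499] [-0.001  -0.0411 -0.0253]
```

View pics/s13.png

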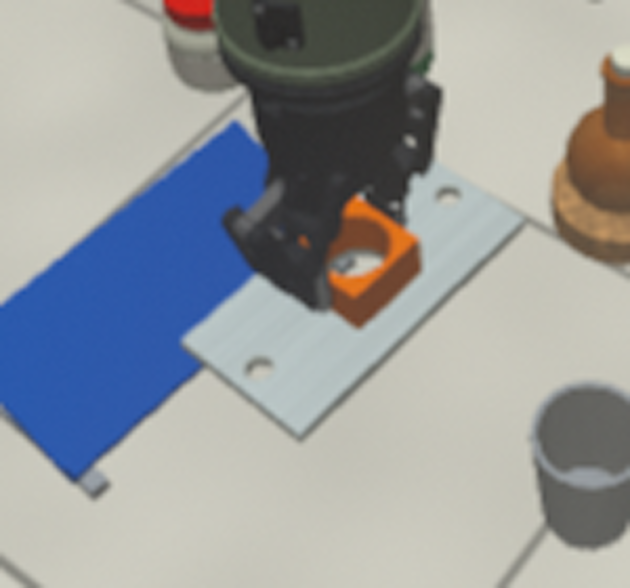

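View pics/w13.png

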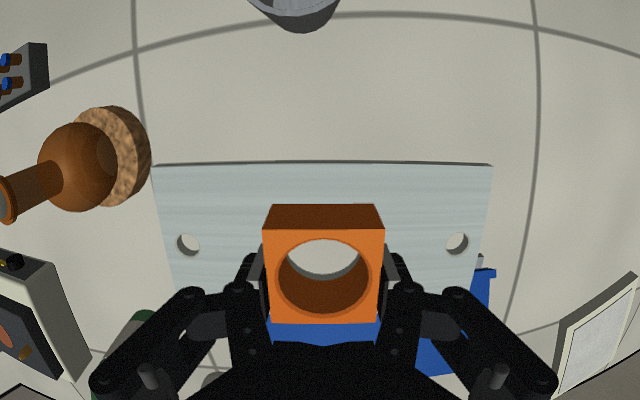

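Plate hangs level in the grip. Measuring its holes in the tool frame while I know its level plane.

```bash
python3 - <<'E'
from h import *
im=cv2.imread('pics/w13.png')
a=cv2.resize(im[225:265,165:215],None,fx=8,fy=8,interpolation=cv2.INTER_CUBIC);b=cv2.resize(im[225:265,430:480],None,fx=8,fy=8,interpolation=cv2.INTER_CUBIC)
cv2.imwrite('pics/w13a.png',cv2.hconcat([a,b]))
E
```

```text
(no output)
```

View pics/w13a.png

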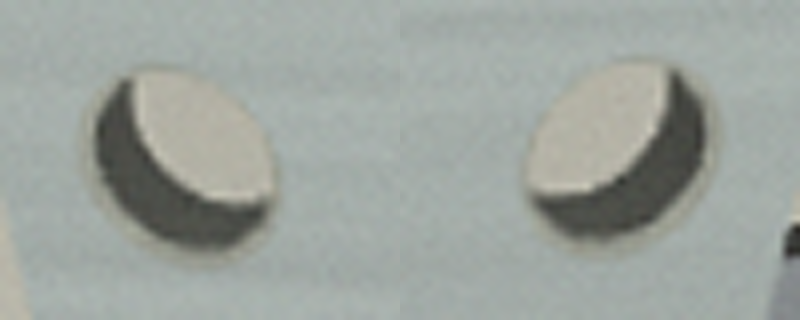

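```bash
cat > meas.py <<'E'
from h import *
# hole in tool frame
s,Rt=state();W=imaging.camera_info('wrist')
L=(165+182.5/8-.5,225+163/8-.5);Rr=(430+218.5/8-.5,225+157/8-.5)
for dx in (-.020,-.018,-.016,-.014,-.012):
    q=[]
    for uv in (L,Rr):
        o,d=ray(W,uv,True);o=Rt.T@(o-s['position']);d=Rt.T@d; q.append(o+d*(dx-o[0])/d[0])
    print(dx,q[0],q[1],'dist',np.linalg.norm(q[1]-q[0]),'mid',(q[0]+q[1])/2)
E
python3 meas.py
```

```text
-0.02 [-0.02   -0.0733 -0.0069] [-0.02    0.072  -0.0075] dist 0.14531056017337382 mid [-0.02   -0.0006 -0.0072]
-0.018 [-0.018  -0.0743 -0.0059] [-0.018   0.0731 -0.0064] dist 0.14740036284146435 mid [-0.018  -0.0006 -0.0062]
-0.016 [-0.016  -0.0754 -0.0048] [-0.016   0.0741 -0.0054] dist 0.14949016550955496 mid [-0.016  -0.0006 -0.0051]
-0.014 [-0.014  -0.0764 -0.0038] [-0.014   0.0751 -0.0043] dist 0.15157996817764552 mid [-0.014  -0.0006 -0.0041]
-0.012 [-0.012  -0.0775 -0.0027] [-0.012   0.0762 -0.0033] dist 0.1536697708457361 mid [-0.012  -0.0007 -0.003 ]
```

>>> arm_command --commands '[{"dx":-0.8,"dy":0,"dz":0,"twist":0},{"dx":-2.4,"dy":0,"dz":0,"twist":0},{"dx":-4.8,"dy":0,"dz":0,"twist":0},{"dx":-7.2,"dy":0,"dz":0,"twist":0},{"dx":-9.4,"dy":0,"dz":0,"twist":0},{"dx":-11,"dy":0,"dz":0,"twist":0},{"dx":-11.5,"dy":0,"dz":0,"twist":0},{"dx":-11.5,"dy":0,"dz":0,"twist":0},{"dx":-11.5,"dy":0,"dz":0,"twist":0}]'

```text
clock: 12.97
position: [0.5072, 0.1962, 0.199]
tool_rot: [0.862, 1.558, 0.781]
force: [-0.8, -0.8, -3.0]
grip_width: 0.0494
```

```bash
python3 - <<'E'
from h import *
go([.6402,-.2506,.20],82.0)
E
```

```text
clk 12.97 pos [0.5072 0.1962 0.199 ] x ax [ 0.0088  0.0087 -0.9999] yaz 85.37 -> dx -0.37 dy -43.46 dz 16.86 cm twist 0.0588 q7 0.59 w 0.0494
```

>>> arm_command --commands '[{"dx":-0.1,"dy":-0.9,"dz":0.35,"twist":0},{"dx":-0.1,"dy":-2.7,"dz":1.05,"twist":0},{"dx":-0.2,"dy":-5.4,"dz":2.1,"twist":0},{"dx":-0.3,"dy":-8.6,"dz":3.35,"twist":0},{"dx":-0.3,"dy":-11.9,"dz":4.6,"twist":0},{"dx":-0.3,"dy":-15.2,"dz":5.9,"twist":0.01},{"dx":-0.3,"dy":-18.5,"dz":7.2,"twist":0.02},{"dx":-0.3,"dy":-21.8,"dz":8.5,"twist":0.03},{"dx":-0.3,"dy":-24.6,"dz":9.5,"twist":0.03},{"dx":-0.3,"dy":-26.6,"dz":10.3,"twist":0.03},{"dx":-0.3,"dy":-27.5,"dz":10.7,"twist":0.03},{"dx":-0.3,"dy":-27.5,"dz":10.7,"twist":0.03}]'

```text
clock: 13.97
position: [0.5914, -0.0897, 0.1988]
tool_rot: [1.004, 1.56, 0.889]
force: [-0.3, -0.6, -2.8]
grip_width: 0.0493
```

>>> arm_command --commands '[{"dx":0,"dy":-0.8,"dz":0.3,"twist":0},{"dx":0,"dy":-2.4,"dz":0.9,"twist":0},{"dx":0,"dy":-4.8,"dz":1.85,"twist":0.01},{"dx":0,"dy":-7.6,"dz":2.9,"twist":0.02},{"dx":0,"dy":-10.4,"dz":4.0,"twist":0.03},{"dx":0,"dy":-13,"dz":5,"twist":0.03},{"dx":0,"dy":-15,"dz":5.8,"twist":0.03},{"dx":0,"dy":-16,"dz":6.2,"twist":0.03},{"dx":0,"dy":-16,"dz":6.2,"twist":0.03},{"dx":0,"dy":-16,"dz":6.2,"twist":0.03},{"dx":0,"dy":-16,"dz":6.2,"twist":0.03}]'

```text
clock: 14.88
position: [0.6347, -0.2538, 0.1975]
tool_rot: [1.11, 1.559, 0.968]
force: [0.0, -0.3, -2.4]
grip_width: 0.0493
```

```bash
python3 - <<'E'
from h import *
go([.6402,-.2506,.13],82.0); s,_=state();print(s['force'])
cv2.imwrite('pics/w14.png',imaging.grab_frame('wrist')[:,:,::-1])
cv2.imwrite('pics/s14.png',cv2.resize(imaging.grab_frame('side')[80:220,270:420][:,:,::-1],None,fx=4.2,fy=4.2,interpolation=cv2.INTER_CUBIC))
cv2.imwrite('pics/t14.png',imaging.grab_frame('top')[:,:,::-1])
E
```

```text
clk 14.88 pos [ 0.6347 -0.2538  0.1975] x ax [ 0.0065  0.0094 -0.9999] yaz 81.85 -> dx 6.75 dy 0.33 dz 0.46 cm twist -0.0026 q7 1.35 w 0.0493
[ 0.0187 -0.2817 -2.3561]
```

View pics/s14.png

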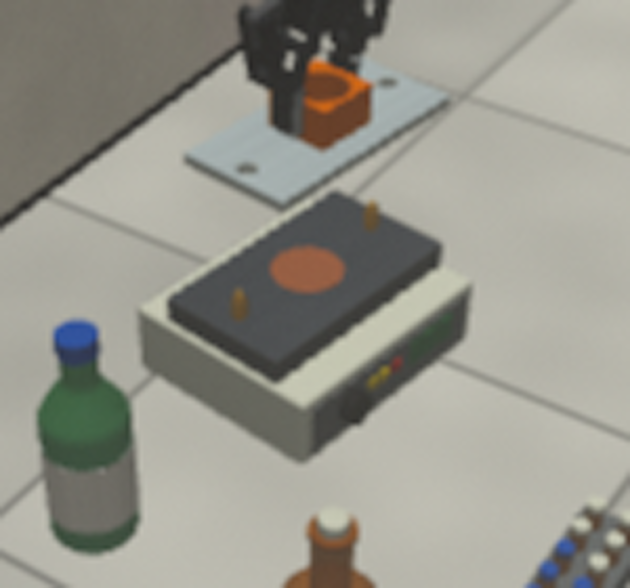

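View pics/w14.png

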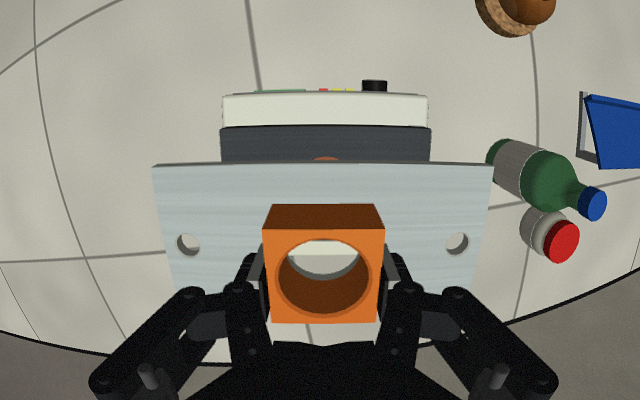

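```bash
python3 - <<'E'
from h import *
S=imaging.camera_info('side');f=lambda u,v:(270+(u+.5)/4.2-.5,80+(v+.5)/4.2-.5)
a=onz(S,f(240,292),.11);b=onz(S,f(371,205),.11);print(a,b,(a+b)/2, np.linalg.norm(a-b))
go([.640,-.2499,.114],82.0)
E
```

```text
[ 0.6456 -0.176   0.11  ] [ 0.6241 -0.3213  0.11  ] [ 0.6348 -0.2486  0.11  ] 0.14692570694072088
clk 15.03 pos [ 0.6348 -0.2544  0.1978] x ax [ 0.0069  0.0086 -0.9999] yaz 81.82 -> dx 8.39 dy 0.44 dz 0.40 cm twist -0.0031 q7 1.35 w 0.0494
```

>>> arm_command --commands '[{"dx":0.6,"dy":0.2,"dz":0.2,"twist":-0.003},{"dx":1.8,"dy":0.44,"dz":0.4,"twist":-0.003},{"dx":3.4,"dy":0.44,"dz":0.4,"twist":-0.003},{"dx":5.2,"dy":0.44,"dz":0.4,"twist":-0.003},{"dx":6.8,"dy":0.44,"dz":0.4,"twist":-0.003},{"dx":7.9,"dy":0.44,"dz":0.4,"twist":-0.003},{"dx":8.2,"dy":0.44,"dz":0.4,"twist":-0.003},{"dx":8.2,"dy":0.44,"dz":0.4,"twist":-0.003},{"dx":8.2,"dy":0.44,"dz":0.4,"twist":-0.003},{"dx":8.2,"dy":0.44,"dz":0.4,"twist":-0.003}]'

```text
clock: 15.87
position: [0.6405, -0.2499, 0.1168]
tool_rot: [0.937, 1.559, 0.797]
force: [-0.2, 0.0, -3.1]
grip_width: 0.0489
```

```bash
python3 - <<'E'
from h import *
go([.640,-.2499,.08],82.0); s,_=state();print(s['force'])
cv2.imwrite('pics/w15.png',imaging.grab_frame('wrist')[:,:,::-1])
cv2.imwrite('pics/s15.png',cv2.resize(imaging.grab_frame('side')[100:200,290:400][:,:,::-1],None,fx=5.9,fy=5.9,interpolation=cv2.INTER_CUBIC))
E
```

```text
clk 15.87 pos [ 0.6405 -0.2499  0.1168] x ax [ 0.0081  0.0083 -0.9999] yaz 81.99 -> dx 3.68 dy -0.04 dz -0.07 cm twist -0.0001 q7 1.30 w 0.0489
[-0.219   0.0164 -3.1094]
```

View pics/s15.png

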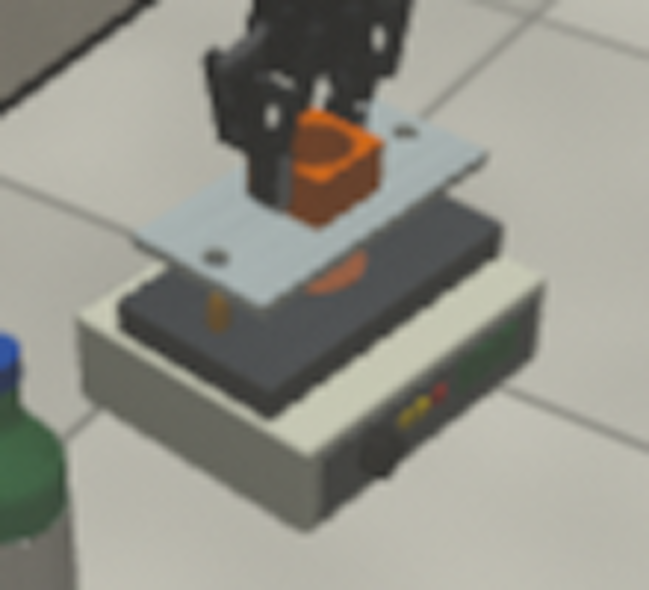

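View pics/w15.png

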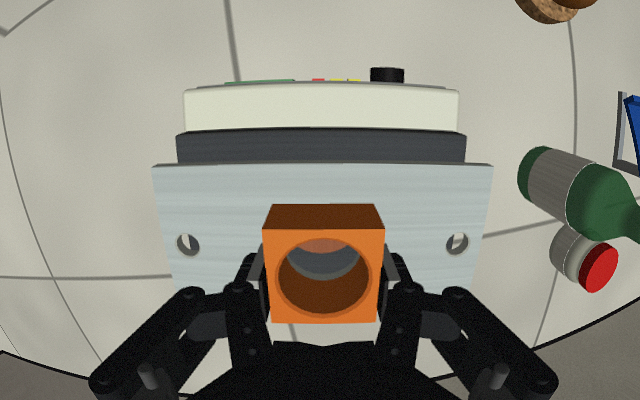

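```bash
python3 - <<'E'
from h import *
S=imaging.camera_info('side');f=lambda u,v:(290+(u+.5)/5.9-.5,100+(v+.5)/5.9-.5)
s,Rt=state()
m=s['position']+Rt@np.array([-.0155,-.0006,-.005]);print('axis',m)
for n,uv,y in (('A',(215.5,257),.075),('B',(404,131),-.075)):
    p=s['position']+Rt@np.array([-.0155,-.0006+y,-.005]); print(n,'tool-pred',p,'side',onz(S,f(*uv),p[2]))
print('pinA side',onz(S,f(217.5,292),.11))
E
```

```text
axis [ 0.6352 -0.2501  0.1322]
A tool-pred [ 0.6457 -0.1758  0.1329] side [ 0.6467 -0.1744  0.1329]
B tool-pred [ 0.6248 -0.3244  0.1315] side [ 0.6275 -0.3254  0.1315]
pinA side [ 0.6466 -0.1757  0.11  ]
```

Hole A sits over pin A to within about 1.5 mm, inside the taper's capture range. Lowering gently.

>>> arm_command --commands '[{"dx":0.3,"dy":0,"dz":-0.05,"twist":0},{"dx":0.7,"dy":0,"dz":-0.05,"twist":0},{"dx":1.1,"dy":0,"dz":-0.05,"twist":0},{"dx":1.4,"dy":0,"dz":-0.05,"twist":0},{"dx":1.7,"dy":0,"dz":-0.05,"twist":0},{"dx":1.9,"dy":0,"dz":-0.05,"twist":0},{"dx":2.1,"dy":0,"dz":-0.05,"twist":0},{"dx":2.1,"dy":0,"dz":-0.05,"twist":0},{"dx":2.1,"dy":0,"dz":-0.05,"twist":0}]'

```text
clock: 16.72
position: [0.64, -0.2498, 0.0957]
tool_rot: [0.943, 1.559, 0.803]
force: [0.0, -0.3, -2.9]
grip_width: 0.0493
```

```bash
python3 - <<'E'
from h import *
go([.640,-.2499,.08],82.0); s,_=state();print(s['force'],s['moment'])
cv2.imwrite('pics/w16.png',cv2.resize(imaging.grab_frame('wrist')[150:340,140:500][:,:,::-1],None,fx=2.2,fy=2.2))
cv2.imwrite('pics/s16.png',cv2.resize(imaging.grab_frame('side')[100:200,290:400][:,:,::-1],None,fx=5.9,fy=5.9,interpolation=cv2.INTER_CUBIC))
E
```

```text
clk 16.72 pos [ 0.64   -0.2498  0.0957] x ax [ 0.008   0.0083 -0.9999] yaz 81.99 -> dx 1.57 dy -0.03 dz -0.01 cm twist -0.0002 q7 1.29 w 0.0493
[ 0.0152 -0.35   -2.8848] [ 0.0018 -0.0195 -0.0604]
```

View pics/s16.png

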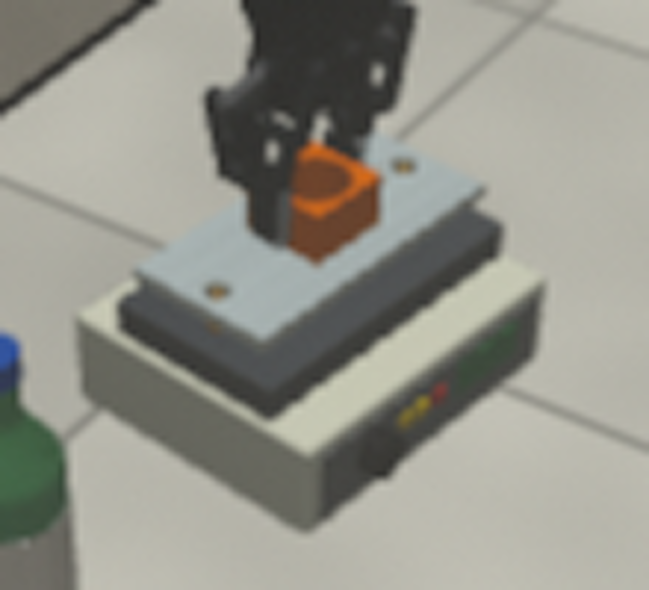

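View pics/w16.png

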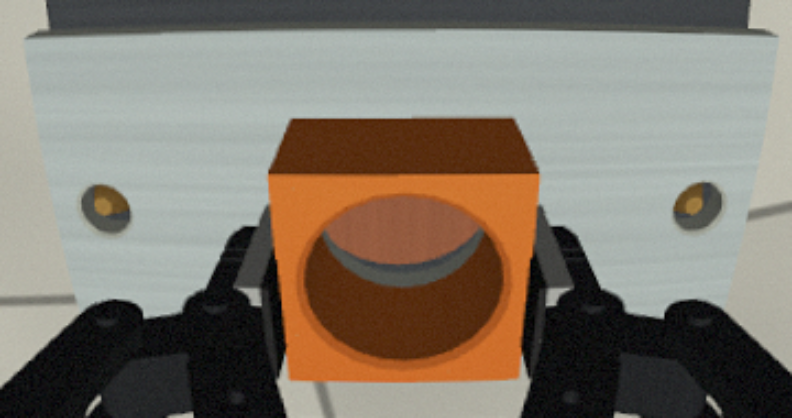

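Both pin tips show inside both holes, at (105,205) and (694,204), symmetric, with no contact force. Continuing down.

>>> arm_command --commands '[{"dx":0.2,"dy":0,"dz":0,"twist":0},{"dx":0.4,"dy":0,"dz":0,"twist":0},{"dx":0.6,"dy":0,"dz":0,"twist":0},{"dx":0.8,"dy":0,"dz":0,"twist":0},{"dx":1.0,"dy":0,"dz":0,"twist":0},{"dx":1.15,"dy":0,"dz":0,"twist":0},{"dx":1.3,"dy":0,"dz":0,"twist":0},{"dx":1.4,"dy":0,"dz":0,"twist":0},{"dx":1.4,"dy":0,"dz":0,"twist":0},{"dx":1.4,"dy":0,"dz":0,"twist":0}]'

```text
clock: 17.65
position: [0.6401, -0.2498, 0.0818]
tool_rot: [0.935, 1.559, 0.795]
force: [-0.3, -1.2, -3.2]
grip_width: 0.049
```

```bash
python3 - <<'E'
from h import *
go([.640,-.2499,.08],82.0); s,_=state();print(s['force'],s['moment'])
cv2.imwrite('pics/w17.png',cv2.resize(imaging.grab_frame('wrist')[150:340,140:500][:,:,::-1],None,fx=2.2,fy=2.2))
cv2.imwrite('pics/s17.png',cv2.resize(imaging.grab_frame('side')[100:200,290:400][:,:,::-1],None,fx=5.9,fy=5.9,interpolation=cv2.INTER_CUBIC))
E
```

```text
clk 17.65 pos [ 0.6401 -0.2498  0.0818] x ax [ 0.0079  0.0081 -0.9999] yaz 81.98 -> dx 0.18 dy -0.01 dz -0.01 cm twist -0.0003 q7 1.28 w 0.0490
[-0.2886 -1.2123 -3.2243] [-0.251   0.1927 -0.0514]
```

View pics/s17.png

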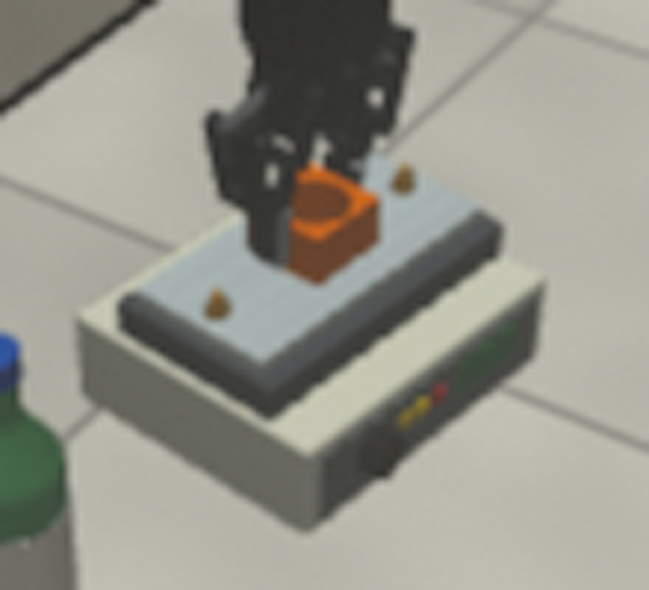

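View pics/w17.png

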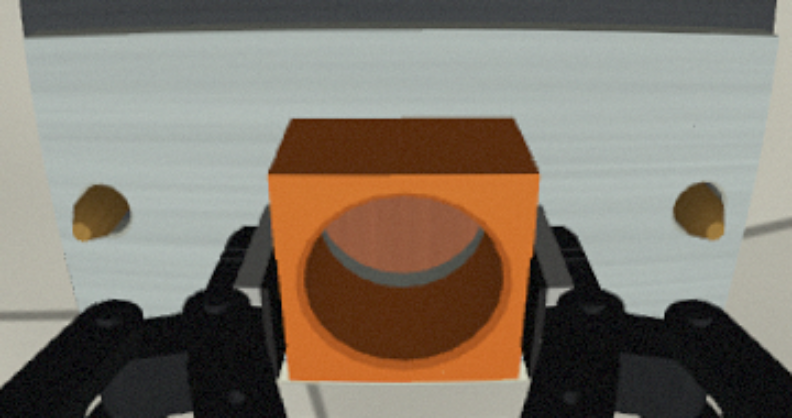

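Both pins protrude through both holes, almost home. Last few millimetres until the force shows contact.

>>> arm_command --commands '[{"dx":0.1,"dy":0,"dz":0,"twist":0},{"dx":0.2,"dy":0,"dz":0,"twist":0},{"dx":0.3,"dy":0,"dz":0,"twist":0},{"dx":0.3,"dy":0,"dz":0,"twist":0},{"dx":0.3,"dy":0,"dz":0,"twist":0}]'

```text
clock: 18.17
position: [0.6402, -0.2499, 0.0801]
tool_rot: [0.863, 1.56, 0.723]
force: [-10.3, -0.5, 15.0]
grip_width: 0.0491
```

```bash
python3 - <<'E'
from h import *
go([.640,-.2499,.08],82.0); s,_=state();print(s['force'],s['moment'])
E
```

```text
clk 18.17 pos [ 0.6402 -0.2499  0.0801] x ax [ 0.0084  0.0074 -0.9999] yaz 81.97 -> dx 0.01 dy -0.00 dz -0.02 cm twist -0.0005 q7 1.28 w 0.0491
[-10.3368  -0.5308  15.02  ] [0.0348 1.7675 0.0131]
```

>>> arm_command --commands '[{"dx":0,"dy":0,"dz":0,"twist":0},{"dx":0,"dy":0,"dz":0,"twist":0},{"dx":0,"dy":0,"dz":0,"twist":0}]' --squeeze 20

```text
clock: 18.42
position: [0.6402, -0.2499, 0.0802]
tool_rot: [0.855, 1.56, 0.714]
force: [-3.2, -1.5, 2.3]
grip_width: 0.0493
```

>>> arm_command --commands '[{"dx":0,"dy":0,"dz":0,"twist":0},{"dx":0,"dy":0,"dz":0,"twist":0},{"dx":0,"dy":0,"dz":0,"twist":0},{"dx":0,"dy":0,"dz":0,"twist":0},{"dx":0,"dy":0,"dz":0,"twist":0},{"dx":0,"dy":0,"dz":0,"twist":0}]' --grip -1

```text
clock: 18.92
position: [0.6403, -0.2499, 0.0802]
tool_rot: [0.859, 1.56, 0.719]
force: [1.0, -0.1, 0.3]
grip_width: 0.0855
```

```bash
python3 - <<'E'
from h import *
go([.640,-.2499,.28],82.0); s,_=state();print(s['force'],s['moment'])
cv2.imwrite('pics/w18.png',imaging.grab_frame('wrist')[:,:,::-1])
E
```

```text
clk 18.92 pos [ 0.6403 -0.2499  0.0802] x ax [ 0.0085  0.0074 -0.9999] yaz 81.97 -> dx -19.98 dy 0.16 dz 0.12 cm twist -0.0005 q7 1.28 w 0.0855
[ 0.9767 -0.0604  0.2543] [-0.006   0.0085  0.0304]
```

View pics/w18.png

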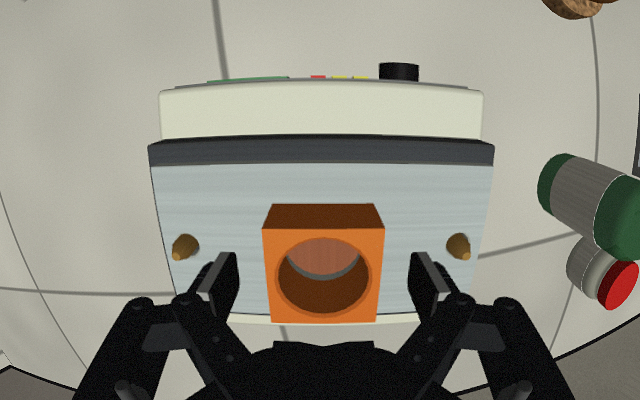

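Carrier is seated and free. Retreating upwards.

>>> arm_command --commands '[{"dx":-1,"dy":0,"dz":0,"twist":0},{"dx":-3,"dy":0,"dz":0,"twist":0},{"dx":-6,"dy":0,"dz":0,"twist":0},{"dx":-9,"dy":0,"dz":0,"twist":0},{"dx":-12,"dy":0,"dz":0,"twist":0},{"dx":-15,"dy":0,"dz":0,"twist":0},{"dx":-18,"dy":0,"dz":0,"twist":0},{"dx":-20,"dy":0,"dz":0,"twist":0},{"dx":-20,"dy":0,"dz":0,"twist":0},{"dx":-20,"dy":0,"dz":0,"twist":0}]'

```text
clock: 19.8
position: [0.6389, -0.2513, 0.2819]
tool_rot: [0.688, 1.558, 0.548]
force: [-0.6, -0.7, -0.3]
grip_width: 0.0853
```

```bash
python3 - <<'E'
from h import *
go([.4506,.008,.28]); 
W=imaging.camera_info('wrist');S=imaging.camera_info('side')
im=imaging.grab_frame('wrist')[:,:,::-1];cv2.imwrite('pics/w19.png',im)
si=imaging.grab_frame('side')[:,:,::-1];cv2.imwrite('pics/s19f.png',si)
cv2.imwrite('pics/s19.png',cv2.resize(si[90:200,280:400],None,fx=5.5,fy=5.5,interpolation=cv2.INTER_CUBIC))
np.save('w19.npy',np.r_[W['origin'],W['attitude']])
# orange collar top: bright orange
hsv=cv2.cvtColor(im,cv2.COLOR_BGR2HSV); m=cv2.inRange(hsv,(5,170,170),(20,255,255))
cs=max(cv2.findContours(m,cv2.RETR_EXTERNAL,cv2.CHAIN_APPROX_NONE)[0],key=cv2.contourArea)
r=cv2.minAreaRect(cs);print(r,cv2.boxPoints(r))
P=[onz(W,p,.126,True) for p in cv2.boxPoints(r)];print(np.array(P),np.mean(P,0))
E
```

```text
clk 19.80 pos [ 0.6389 -0.2513  0.2819] x ax [ 0.0106  0.0065 -0.9999] yaz 81.98 -> dx 0.16 dy 23.04 dz -22.27 cm twist 0.0000 q7 1.39 w 0.0853
((323.0, 170.0), (44.0, 46.0), 90.0) [[300. 148.]
 [346. 148.]
 [346. 192.]
 [300. 192.]]
[[ 0.6085 -0.2697  0.126 ]
 [ 0.6151 -0.2229  0.126 ]
 [ 0.6624 -0.2286  0.126 ]
 [ 0.6554 -0.2773  0.126 ]] [ 0.6353 -0.2496  0.126 ]
```

View pics/w19.png

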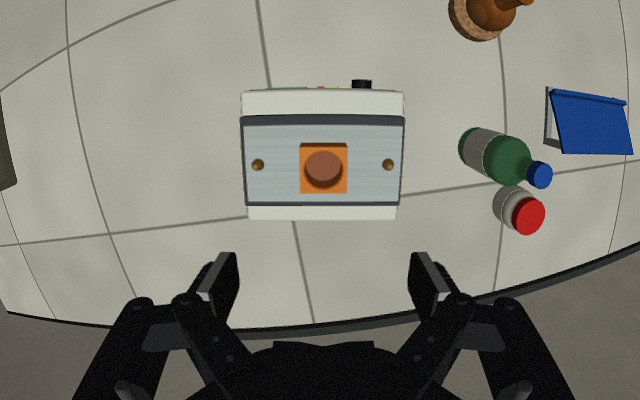

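View pics/s19.png

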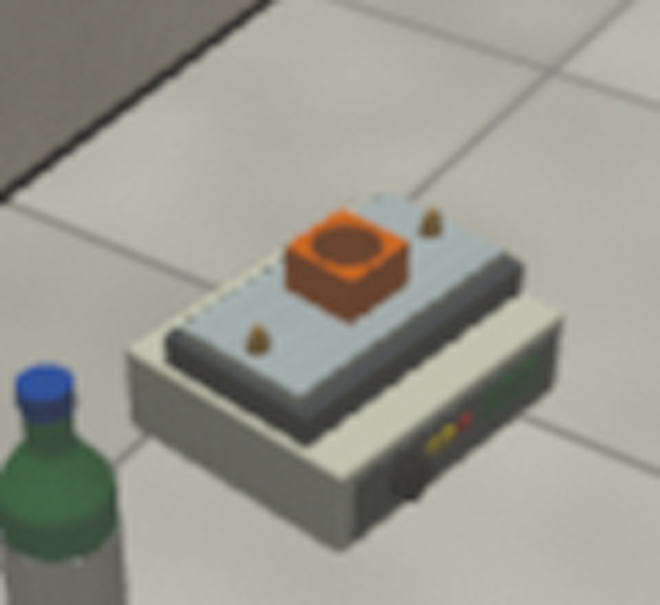

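Carrier is home: collar axis at (0.6353, −0.2496) and both pins are through the holes. Now the flask.

>>> arm_command --commands '[{"dx":0.2,"dy":2,"dz":-2,"twist":0},{"dx":0.2,"dy":4.5,"dz":-4.4,"twist":0},{"dx":0.2,"dy":7.3,"dz":-7.1,"twist":0},{"dx":0.2,"dy":10.1,"dz":-9.8,"twist":0},{"dx":0.2,"dy":12.9,"dz":-12.5,"twist":0},{"dx":0.2,"dy":15.7,"dz":-15.2,"twist":0},{"dx":0.2,"dy":18.5,"dz":-17.9,"twist":0},{"dx":0.2,"dy":21,"dz":-20.3,"twist":0},{"dx":0.2,"dy":22.6,"dz":-21.8,"twist":0},{"dx":0.2,"dy":23,"dz":-22.3,"twist":0},{"dx":0.2,"dy":23,"dz":-22.3,"twist":0},{"dx":0.2,"dy":23,"dz":-22.3,"twist":0}]'

```text
clock: 20.9
position: [0.4497, 0.0068, 0.278]
tool_rot: [0.915, 1.56, 0.774]
force: [-0.1, -0.9, -1.0]
grip_width: 0.0852
```

```bash
python3 - <<'E'
from h import *
go([.4506,.008,.2]); 
W=imaging.camera_info('wrist');print(W['origin'],W['attitude'])
im=imaging.grab_frame('wrist')[:,:,::-1];cv2.imwrite('pics/w20.png',im)
E
```

```text
clk 20.90 pos [0.4497 0.0068 0.278 ] x ax [ 0.0074  0.0073 -0.9999] yaz 81.96 -> dx 7.80 dy 0.06 dz 0.02 cm twist 0.0000 q7 1.03 w 0.0852
[0.3691 0.0171 0.4366] [ 2.8187 -0.0073  1.4302]
```

View pics/w20.png

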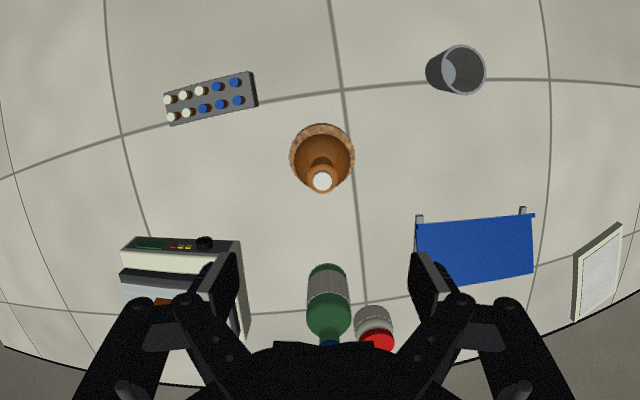

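```bash
python3 - <<'E'
from h import *
im=cv2.imread('pics/w20.png');W=imaging.camera_info('wrist')
hsv=cv2.cvtColor(im,cv2.COLOR_BGR2HSV)
m=cv2.inRange(hsv,(0,0,195),(180,60,255));m[:150]=0;m[200:]=0;m[:,:300]=0;m[:,350:]=0
M=cv2.moments(m,True);c=(M['m10']/M['m00'],M['m01']/M['m00']);print(c,M['m00'],onz(W,c,.1455,True))
go([.4506,.008,.086])
E
```

```text
(322.1769547325103, 181.12345679012347) 243.0 [0.4508 0.0067 0.1455]
clk 20.95 pos [0.4499 0.0066 0.2779] x ax [ 0.0073  0.0076 -0.9999] yaz 81.92 -> dx 19.20 dy -0.01 dz -0.07 cm twist 0.0000 q7 1.03 w 0.0854
```

>>> arm_command --commands '[{"dx":1.2,"dy":0,"dz":0,"twist":0},{"dx":3.5,"dy":0,"dz":0,"twist":0},{"dx":6.5,"dy":0,"dz":0,"twist":0},{"dx":9.5,"dy":0,"dz":0,"twist":0},{"dx":12,"dy":0,"dz":0,"twist":0},{"dx":14,"dy":0,"dz":0,"twist":0},{"dx":15,"dy":0,"dz":0,"twist":0},{"dx":15,"dy":0,"dz":0,"twist":0},{"dx":15,"dy":0,"dz":0,"twist":0}]'

```text
clock: 21.7
position: [0.4514, 0.0076, 0.1281]
tool_rot: [1.014, 1.56, 0.873]
force: [0.2, 0.4, 0.3]
grip_width: 0.0853
```

```bash
python3 - <<'E'
from h import *
go([.451,.0072,.086]); 
im=imaging.grab_frame('wrist')[:,:,::-1];cv2.imwrite('pics/w21.png',im)
cv2.imwrite('pics/s21.png',cv2.resize(imaging.grab_frame('side')[160:280,290:410][:,:,::-1],None,fx=4.9,fy=4.9,interpolation=cv2.INTER_CUBIC))
E
```

```text
clk 21.70 pos [0.4514 0.0076 0.1281] x ax [ 0.0068  0.0081 -0.9999] yaz 81.90 -> dx 4.21 dy -0.09 dz -0.05 cm twist 0.0000 q7 0.78 w 0.0853
```

View pics/w21.png

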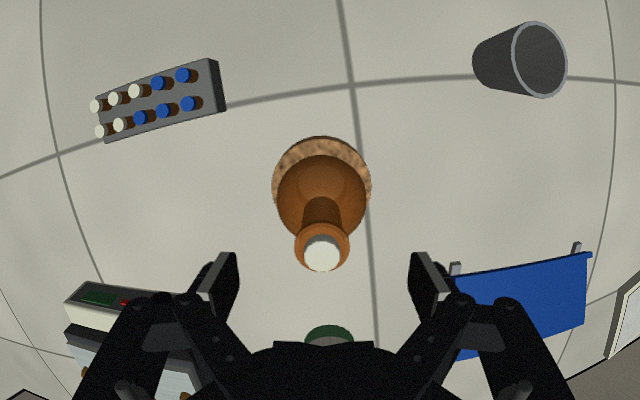

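View pics/s21.png

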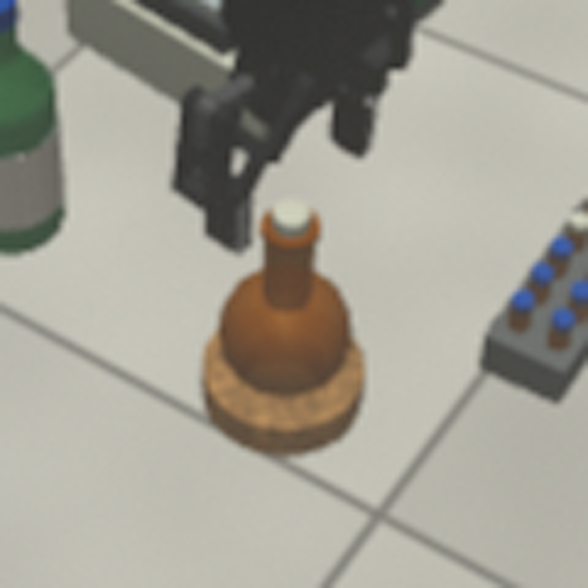

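```bash
python3 - <<'E'
from h import *
im=cv2.imread('pics/w21.png');W=imaging.camera_info('wrist')
hsv=cv2.cvtColor(im,cv2.COLOR_BGR2HSV)
m=cv2.inRange(hsv,(0,0,190),(180,60,255));m[:225]=0;m[280:]=0;m[:,:295]=0;m[:,350:]=0
x,y,w,h=cv2.boundingRect(m);M=cv2.moments(m,True);c=(M['m10']/M['m00'],M['m01']/M['m00']);print(c,(x,y,w,h),onz(W,c,.1455,True))
go([.451,.0072,.086])
E
```

```text
(322.2117224880383, 256.7368421052632) (297, 242, 53, 37) [0.4516 0.0071 0.1455]
clk 21.80 pos [0.4518 0.0076 0.1289] x ax [ 0.0087  0.0076 -0.9999] yaz 81.89 -> dx 4.29 dy -0.09 dz -0.11 cm twist 0.0000 q7 0.78 w 0.0857
```

Stopper centre is at (0.4516, 0.0071), centred between the jaws. Down to the neck and close softly.

>>> arm_command --commands '[{"dx":0.8,"dy":-0.05,"dz":0,"twist":0},{"dx":2.0,"dy":-0.05,"dz":0,"twist":0},{"dx":3.2,"dy":-0.05,"dz":0,"twist":0},{"dx":4.0,"dy":-0.05,"dz":0,"twist":0},{"dx":4.3,"dy":-0.05,"dz":0,"twist":0},{"dx":4.3,"dy":-0.05,"dz":0,"twist":0},{"dx":4.3,"dy":-0.05,"dz":0,"twist":0}]'

```text
clock: 22.38
position: [0.4523, 0.0075, 0.0862]
tool_rot: [0.842, 1.559, 0.7]
force: [1.2, -0.9, -0.6]
grip_width: 0.0854
```

>>> arm_command --commands '[{"dx":0,"dy":0,"dz":0,"twist":0},{"dx":0,"dy":0,"dz":0,"twist":0},{"dx":0,"dy":0,"dz":0,"twist":0},{"dx":0,"dy":0,"dz":0,"twist":0},{"dx":0,"dy":0,"dz":0,"twist":0},{"dx":0,"dy":0,"dz":0,"twist":0},{"dx":0,"dy":0,"dz":0,"twist":0},{"dx":0,"dy":0,"dz":0,"twist":0}]' --grip 1 --squeeze 30

```text
clock: 23.05
position: [0.4525, 0.0074, 0.0864]
tool_rot: [0.809, 1.559, 0.667]
force: [-0.5, -1.4, 5.5]
grip_width: 0.025
```

```bash
python3 - <<'E'
from h import *
go([.451,.0072,.27]); s,_=state();print(s['force'],s['moment'])
im=imaging.grab_frame('wrist')[:,:,::-1];cv2.imwrite('pics/w22.png',im)
cv2.imwrite('pics/s22.png',cv2.resize(imaging.grab_frame('side')[160:280,290:410][:,:,::-1],None,fx=4.9,fy=4.9,interpolation=cv2.INTER_CUBIC))
E
```

```text
clk 23.05 pos [0.4525 0.0074 0.0864] x ax [ 0.0093  0.0073 -0.9999] yaz 81.88 -> dx -18.36 dy 0.12 dz 0.01 cm twist 0.0000 q7 0.70 w 0.0250
[-0.5033 -1.4477  5.5106] [-0.4194  0.0646 -0.0246]
```

View pics/w22.png

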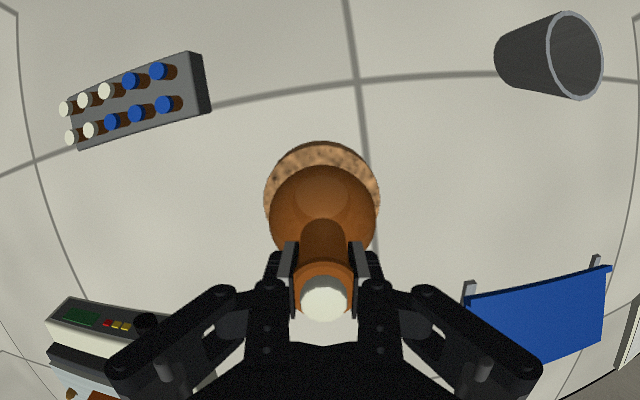

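View pics/s22.png

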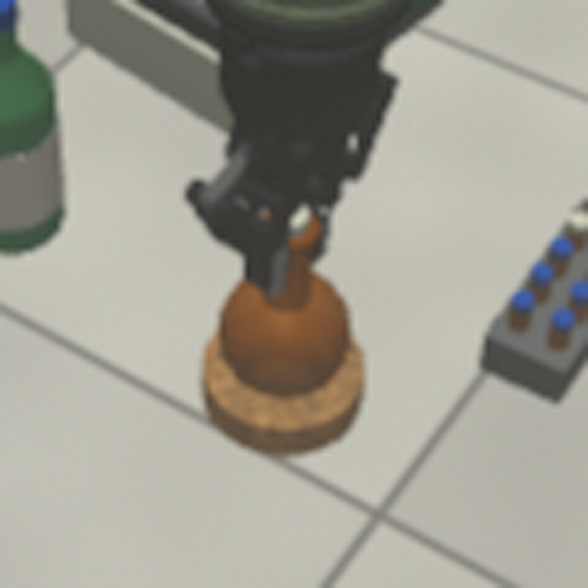

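Neck gripped (width 25 mm), flask upright in the ring. Lift gently.

>>> arm_command --commands '[{"dx":0,"dy":0,"dz":0,"twist":0},{"dx":0,"dy":0,"dz":0,"twist":0},{"dx":-0.5,"dy":0,"dz":0,"twist":0},{"dx":-1.5,"dy":0,"dz":0,"twist":0},{"dx":-3.2,"dy":0,"dz":0,"twist":0},{"dx":-5.5,"dy":0,"dz":0,"twist":0},{"dx":-8,"dy":0,"dz":0,"twist":0},{"dx":-10.5,"dy":0,"dz":0,"twist":0},{"dx":-12.7,"dy":0,"dz":0,"twist":0},{"dx":-14.3,"dy":0,"dz":0,"twist":0},{"dx":-15,"dy":0,"dz":0,"twist":0},{"dx":-15,"dy":0,"dz":0,"twist":0}]' --squeeze 50

```text
clock: 24.15
position: [0.4515, 0.0063, 0.2378]
tool_rot: [0.677, 1.557, 0.535]
force: [0.6, -0.2, -1.3]
grip_width: 0.0247
```

>>> arm_command --commands '[{"dx":-0.5,"dy":0,"dz":0,"twist":0},{"dx":-1.5,"dy":0,"dz":0,"twist":0},{"dx":-2,"dy":0,"dz":0,"twist":0},{"dx":-2,"dy":0,"dz":0,"twist":0},{"dx":-2,"dy":0,"dz":0,"twist":0}]'

```text
clock: 24.57
position: [0.4513, 0.0061, 0.2578]
tool_rot: [0.672, 1.557, 0.53]
force: [-0.3, 0.3, -0.9]
grip_width: 0.0249
```

```bash
python3 - <<'E'
from h import *
go([.6353,-.2496,.258]); s,_=state();print(s['force'],s['moment'])
im=imaging.grab_frame('wrist')[:,:,::-1];cv2.imwrite('pics/w23.png',im)
cv2.imwrite('pics/s23.png',cv2.resize(imaging.grab_frame('side')[110:260,270:420][:,:,::-1],None,fx=3.9,fy=3.9,interpolation=cv2.INTER_CUBIC))
E
```

```text
clk 24.57 pos [0.4513 0.0061 0.2578] x ax [ 0.0115  0.0068 -0.9999] yaz 81.87 -> dx 0.02 dy -22.71 dz 21.83 cm twist 0.0000 q7 1.00 w 0.0249
[-0.299   0.3442 -0.8577] [ 0.0276  0.0296 -0.0187]
```

View pics/w23.png

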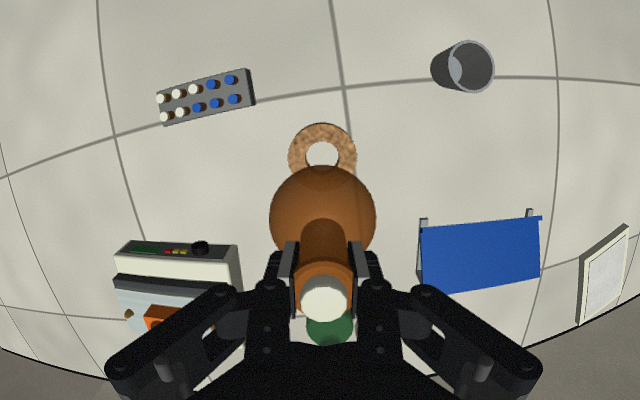

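View pics/s23.png

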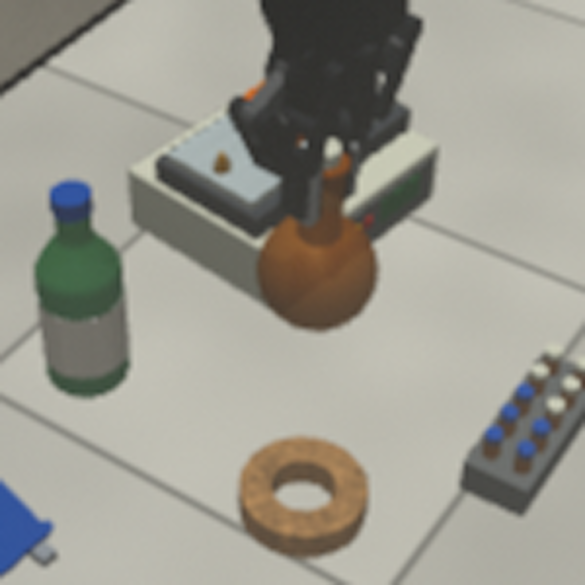

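```bash
python3 - <<'E'
from h import *
s,Rt=state();W=imaging.camera_info('wrist')
for z in (-.006,-.003,-.0014,0,.003):
    c=s['position']+Rt@np.array([.033,0,z])
    v=c-W['origin'];D=np.linalg.norm(v);a=np.arcsin(.036/D);v/=D
    e=np.cross(v,[0,0,1.]);e/=np.linalg.norm(e);f=np.cross(v,e)
    P=[]
    for t in np.linspace(0,2*np.pi,72):
        d=np.cos(a)*v+np.sin(a)*(np.cos(t)*e+np.sin(t)*f);P.append(proj(W,W['origin']+d,True))
    P=np.array(P);print(z,'left %.1f right %.1f top %.1f'%(P[:,0].min(),P[:,0].max(),P[:,1].min()))
im=cv2.imread('pics/w23.png');hsv=cv2.cvtColor(im,cv2.COLOR_BGR2HSV)
m=cv2.inRange(hsv,(5,150,50),(18,255,255));m[:160]=0;m[245:]=0;m[:,:262]=0;m[:,385:]=0
x,y,w,h=cv2.boundingRect(m);print('ball left',x,'right',x+w,'top',y); print([ (r,np.flatnonzero(m[r])[[0,-1]]) for r in (166,170,180,215)])
E
```

```text
-0.006 left 268.6 right 377.5 top 157.8
-0.003 left 268.9 right 377.2 top 162.3
-0.0014 left 269.0 right 377.0 top 164.6
0 left 269.2 right 376.9 top 166.7
0.003 left 269.4 right 376.6 top 171.1
ball left 269 right 375 top 161
[(166, array([309, 335])), (170, array([300, 344])), (180, array([286, 357])), (215, array([270, 374]))]
```

Ball outline agrees with the flask hanging upright, 1.4 mm off the tool centre. Carrying it over the collar.

```bash
python3 - <<'E'
from h import *
go([.6363,-.2498,.258])
E
```

```text
clk 24.67 pos [0.4511 0.0061 0.2575] x ax [ 0.011   0.0069 -0.9999] yaz 81.88 -> dx -0.03 dy -22.72 dz 21.95 cm twist 0.0000 q7 1.00 w 0.0247
```

>>> arm_command --commands '[{"dx":0,"dy":-0.5,"dz":0.5,"twist":0},{"dx":0,"dy":-1.6,"dz":1.55,"twist":0},{"dx":0,"dy":-3.4,"dz":3.3,"twist":0},{"dx":0,"dy":-5.7,"dz":5.5,"twist":0},{"dx":0,"dy":-8.2,"dz":7.9,"twist":0},{"dx":0,"dy":-10.7,"dz":10.3,"twist":0},{"dx":0,"dy":-13.2,"dz":12.7,"twist":0},{"dx":0,"dy":-15.4,"dz":14.9,"twist":0},{"dx":0,"dy":-17.1,"dz":16.5,"twist":0},{"dx":0,"dy":-18,"dz":17.4,"twist":0},{"dx":0,"dy":-18.2,"dz":17.6,"twist":0},{"dx":0,"dy":-18.2,"dz":17.6,"twist":0}]'

```text
clock: 25.67
position: [0.5996, -0.2003, 0.2566]
tool_rot: [0.794, 1.559, 0.651]
force: [-0.2, 0.5, -0.7]
grip_width: 0.0246
```

```bash
python3 - <<'E'
from h import *
go([.6363,-.2498,.258])
E
```

```text
clk 25.67 pos [ 0.5996 -0.2003  0.2566] x ax [ 0.0098  0.0074 -0.9999] yaz 81.78 -> dx -0.14 dy -4.37 dz 4.34 cm twist 0.0000 q7 1.30 w 0.0246
```

>>> arm_command --commands '[{"dx":0,"dy":-0.5,"dz":0.5,"twist":0},{"dx":0,"dy":-1.4,"dz":1.4,"twist":0},{"dx":0,"dy":-2.6,"dz":2.6,"twist":0},{"dx":0,"dy":-3.6,"dz":3.6,"twist":0},{"dx":0,"dy":-4.2,"dz":4.2,"twist":0},{"dx":0,"dy":-4.4,"dz":4.35,"twist":0},{"dx":0,"dy":-4.4,"dz":4.35,"twist":0},{"dx":0,"dy":-4.4,"dz":4.35,"twist":0},{"dx":0,"dy":-4.4,"dz":4.35,"twist":0},{"dx":0,"dy":-4.4,"dz":4.35,"twist":0}]'

```text
clock: 26.5
position: [0.6362, -0.2495, 0.2568]
tool_rot: [0.781, 1.559, 0.638]
force: [-0.0, 0.8, -1.2]
grip_width: 0.0247
```

```bash
python3 - <<'E'
from h import *
go([.6363,-.2498,.205]); s,_=state();print(s['force'])
cv2.imwrite('pics/w24.png',imaging.grab_frame('wrist')[:,:,::-1])
cv2.imwrite('pics/s24.png',cv2.resize(imaging.grab_frame('side')[70:200,275:405][:,:,::-1],None,fx=4.5,fy=4.5,interpolation=cv2.INTER_CUBIC))
E
```

```text
clk 26.50 pos [ 0.6362 -0.2495  0.2568] x ax [ 0.0099  0.0073 -0.9999] yaz 81.83 -> dx 5.18 dy -0.07 dz -0.03 cm twist 0.0000 q7 1.37 w 0.0247
[-0.0461  0.7945 -1.2163]
```

View pics/s24.png

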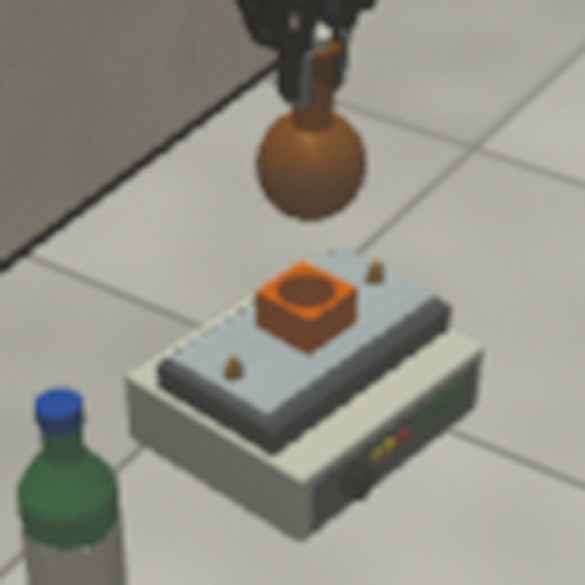

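View pics/w24.png

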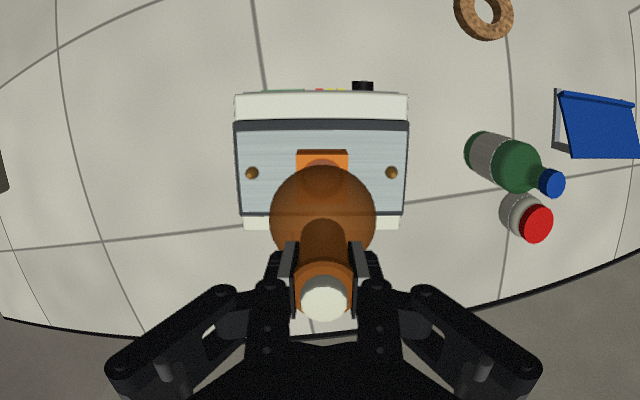

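```bash
python3 - <<'E'
from h import *
S=imaging.camera_info('side');f=lambda u,v:np.array((275+(u+.5)/4.5-.5,70+(v+.5)/4.5-.5))
print(proj(S,[.6353,-.2496,.2238]),f(311.5,164.5)); print(proj(S,[.6353,-.2496,.126]),f(306,291))
print(onz(S,f(311.5,164.5),.2238),onz(S,f(306,291),.126))
E
```

```text
[343.8654 106.1491] [343.8333 106.1667]
[343.024  134.0184] [342.6111 134.2778]
[ 0.6353 -0.2495  0.2238] [ 0.6356 -0.2477  0.126 ]
```

The side view puts the ball over the collar to within 1–2 mm. Lowering.

>>> arm_command --commands '[{"dx":0.5,"dy":0,"dz":-0.05,"twist":0},{"dx":1.5,"dy":0,"dz":-0.05,"twist":0},{"dx":2.7,"dy":0,"dz":-0.05,"twist":0},{"dx":3.9,"dy":0,"dz":-0.05,"twist":0},{"dx":4.8,"dy":0,"dz":-0.05,"twist":0},{"dx":5.3,"dy":0,"dz":-0.05,"twist":0},{"dx":5.5,"dy":0,"dz":-0.05,"twist":0},{"dx":5.5,"dy":0,"dz":-0.05,"twist":0},{"dx":5.5,"dy":0,"dz":-0.05,"twist":0},{"dx":5.5,"dy":0,"dz":-0.05,"twist":0}]'

```text
clock: 27.43
position: [0.6366, -0.2493, 0.2023]
tool_rot: [0.726, 1.558, 0.583]
force: [-0.0, -0.1, -1.4]
grip_width: 0.0248
```

```bash
python3 - <<'E'
from h import *
go([.6363,-.2495,.189]); s,_=state();print(s['force'])
cv2.imwrite('pics/s25.png',cv2.resize(imaging.grab_frame('side')[70:200,275:405][:,:,::-1],None,fx=4.5,fy=4.5,interpolation=cv2.INTER_CUBIC))
E
```

```text
clk 27.43 pos [ 0.6366 -0.2493  0.2023] x ax [ 0.0106  0.007  -0.9999] yaz 81.81 -> dx 1.33 dy -0.03 dz -0.04 cm twist 0.0000 q7 1.34 w 0.0248
[-0.0274 -0.0903 -1.3789]
```

View pics/s25.png

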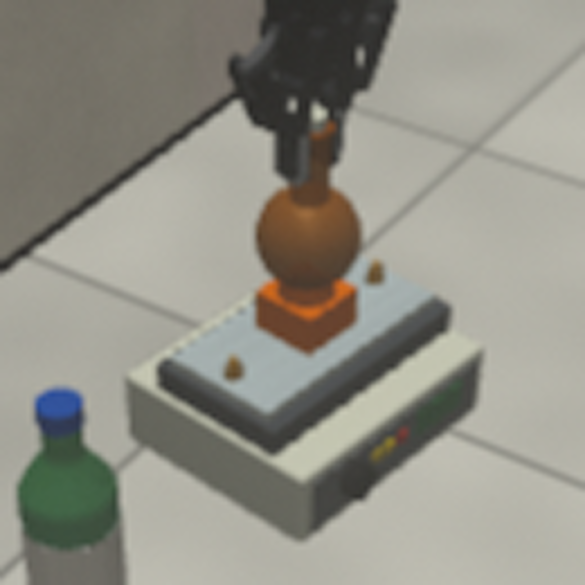

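>>> arm_command --commands '[{"dx":0.2,"dy":0,"dz":0,"twist":0},{"dx":0.5,"dy":0,"dz":0,"twist":0},{"dx":0.8,"dy":0,"dz":0,"twist":0},{"dx":1.0,"dy":0,"dz":0,"twist":0},{"dx":1.15,"dy":0,"dz":0,"twist":0},{"dx":1.25,"dy":0,"dz":0,"twist":0},{"dx":1.3,"dy":0,"dz":0,"twist":0},{"dx":1.3,"dy":0,"dz":0,"twist":0},{"dx":1.3,"dy":0,"dz":0,"twist":0}]'

```text
clock: 28.23
position: [0.6368, -0.2492, 0.1895]
tool_rot: [0.718, 1.558, 0.575]
force: [0.4, -0.1, -0.7]
grip_width: 0.0246
```

```bash
python3 - <<'E'
from h import *
go([.6363,-.2495,.189]); s,_=state();print(s['force'],s['moment'])
E
```

```text
clk 28.23 pos [ 0.6368 -0.2492  0.1895] x ax [ 0.0108  0.007  -0.9999] yaz 81.81 -> dx 0.04 dy -0.04 dz -0.04 cm twist 0.0000 q7 1.33 w 0.0246
[ 0.4472 -0.1339 -0.7078] [-0.0205  0.0603 -0.0268]
```

>>> arm_command --commands '[{"dx":0.05,"dy":-0.02,"dz":-0.04,"twist":0},{"dx":0.1,"dy":-0.02,"dz":-0.04,"twist":0},{"dx":0.15,"dy":-0.02,"dz":-0.04,"twist":0},{"dx":0.2,"dy":-0.02,"dz":-0.04,"twist":0},{"dx":0.2,"dy":-0.02,"dz":-0.04,"twist":0}]' --squeeze 30

```text
clock: 28.65
position: [0.637, -0.2494, 0.1888]
tool_rot: [0.606, 1.557, 0.463]
force: [-1.6, -0.6, 13.4]
grip_width: 0.025
```

```bash
python3 - <<'E'
from h import *
go([.6363,-.2495,.189]); s,_=state();print(s['force'],s['moment'])
cv2.imwrite('pics/w26.png',imaging.grab_frame('wrist')[:,:,::-1])
cv2.imwrite('pics/s26.png',cv2.resize(imaging.grab_frame('side')[70:200,275:405][:,:,::-1],None,fx=4.5,fy=4.5,interpolation=cv2.INTER_CUBIC))
E
```

```text
clk 28.65 pos [ 0.637  -0.2494  0.1888] x ax [ 0.0127  0.0063 -0.9999] yaz 81.80 -> dx -0.02 dy -0.02 dz -0.07 cm twist 0.0000 q7 1.33 w 0.0250
[-1.6031 -0.6201 13.3938] [ 0.1027  0.4721 -0.0187]
```

View pics/s26.png

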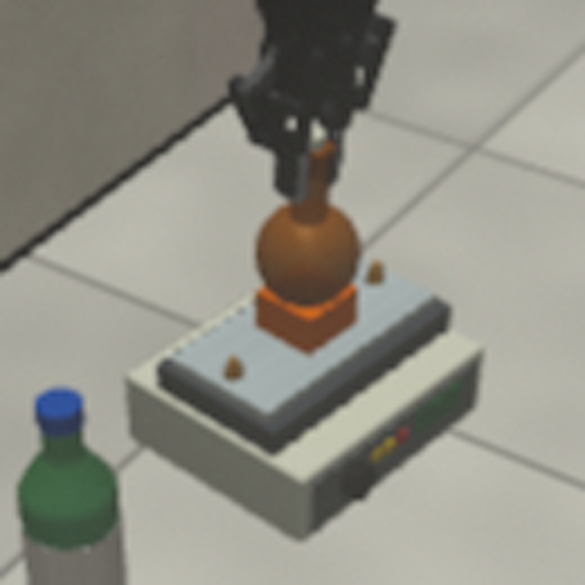

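View pics/w26.png

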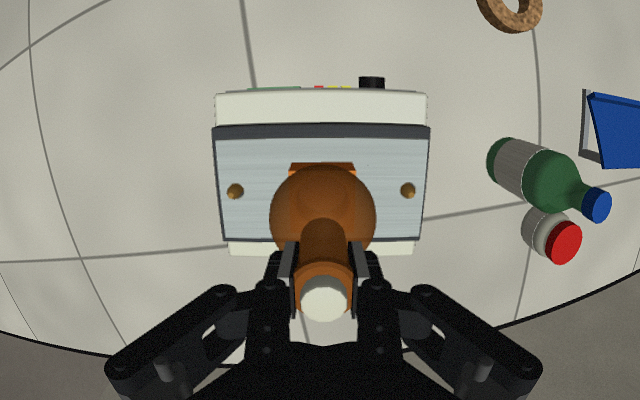

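Contact at TCP height 0.1888 m, against 0.189 m expected, so the flask is seated. Relax the squeeze, then open.

>>> arm_command --commands '[{"dx":0,"dy":0,"dz":0,"twist":0},{"dx":0,"dy":0,"dz":0,"twist":0},{"dx":0,"dy":0,"dz":0,"twist":0},{"dx":0,"dy":0,"dz":0,"twist":0}]' --squeeze 20

```text
clock: 29.08
position: [0.6372, -0.2494, 0.1891]
tool_rot: [0.578, 1.556, 0.435]
force: [-1.5, -0.1, 6.2]
grip_width: 0.0245
```

>>> arm_command --commands '[{"dx":0,"dy":0,"dz":0,"twist":0},{"dx":0,"dy":0,"dz":0,"twist":0},{"dx":0,"dy":0,"dz":0,"twist":0},{"dx":0,"dy":0,"dz":0,"twist":0},{"dx":0,"dy":0,"dz":0,"twist":0},{"dx":0,"dy":0,"dz":0,"twist":0},{"dx":0,"dy":0,"dz":0,"twist":0},{"dx":0,"dy":0,"dz":0,"twist":0}]' --grip -1

```text
clock: 29.75
position: [0.6371, -0.2494, 0.189]
tool_rot: [0.587, 1.556, 0.444]
force: [0.2, -0.7, -0.3]
grip_width: 0.0853
```

```bash
python3 - <<'E'
from h import *
go([.6363,-.2495,.189]); s,_=state();print(s['force'],s['moment'])
cv2.imwrite('pics/w27.png',imaging.grab_frame('wrist')[:,:,::-1])
E
```

```text
clk 29.75 pos [ 0.6371 -0.2494  0.189 ] x ax [ 0.0131  0.0062 -0.9999] yaz 81.79 -> dx 0.00 dy -0.02 dz -0.08 cm twist 0.0000 q7 1.33 w 0.0853
[ 0.1812 -0.6576 -0.3336] [ 0.0142 -0.0187  0.0135]
```

View pics/w27.png

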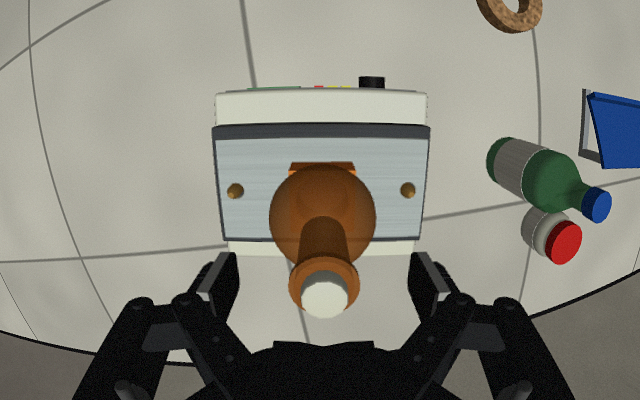

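>>> arm_command --commands '[{"dx":-0.5,"dy":0,"dz":0,"twist":0},{"dx":-1.5,"dy":0,"dz":0,"twist":0},{"dx":-3,"dy":0,"dz":0,"twist":0},{"dx":-5,"dy":0,"dz":0,"twist":0},{"dx":-7.5,"dy":0,"dz":0,"twist":0},{"dx":-10,"dy":0,"dz":0,"twist":0},{"dx":-12,"dy":0,"dz":0,"twist":0},{"dx":-13.5,"dy":0,"dz":0,"twist":0},{"dx":-14,"dy":0,"dz":0,"twist":0},{"dx":-14,"dy":0,"dz":0,"twist":0},{"dx":-14,"dy":0,"dz":0,"twist":0}]'

```text
clock: 30.72
position: [0.6352, -0.2502, 0.3287]
tool_rot: [0.59, 1.557, 0.447]
force: [0.4, -0.4, -0.2]
grip_width: 0.0853
```

```bash
python3 - <<'E'
from h import *
go([.5,-.1,.33]); W=imaging.camera_info('wrist');im=imaging.grab_frame('wrist')[:,:,::-1]
cv2.imwrite('pics/w28.png',im)
si=imaging.grab_frame('side')[:,:,::-1];cv2.imwrite('pics/s28f.png',si)
cv2.imwrite('pics/s28.png',cv2.resize(si[70:200,275:405],None,fx=4.5,fy=4.5,interpolation=cv2.INTER_CUBIC))
S=imaging.camera_info('side');b=np.array([.6353,-.2494,.156])
for n,z in (('ball',.156),('stopper top',.248)): print(n,proj(W,[b[0],b[1],z],True),(proj(S,[b[0],b[1],z])-[275,70]+.5)*4.5-.5)
E
```

```text
clk 30.72 pos [ 0.6352 -0.2502  0.3287] x ax [ 0.0128  0.0061 -0.9999] yaz 81.80 -> dx -0.21 dy 12.94 dz -15.52 cm twist 0.0000 q7 1.41 w 0.0853
ball [322.6922 169.6471] [308.8081 253.1618]
stopper top [323.3676 196.8749] [312.487  130.9693]
```

View pics/s28.png

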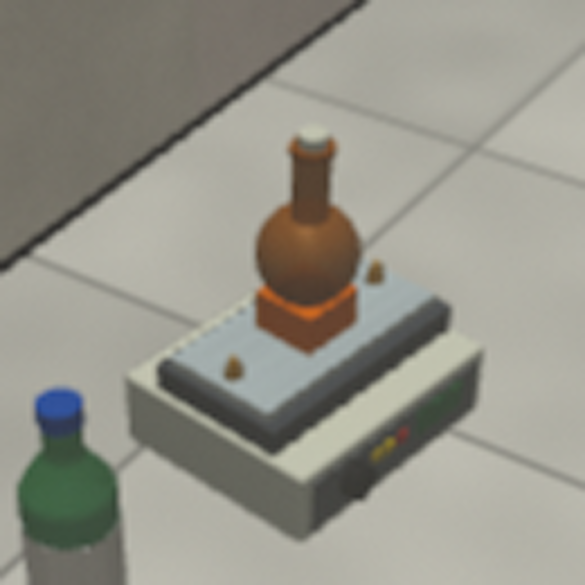

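View pics/w28.png

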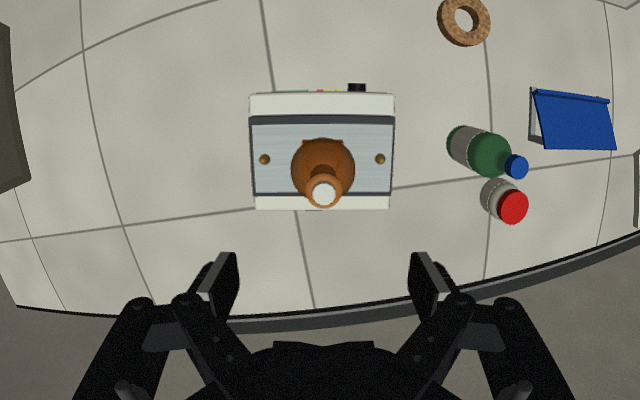

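```bash
python3 - <<'E'
from h import *
im=cv2.imread('pics/w28.png');W=imaging.camera_info('wrist');S=imaging.camera_info('side')
hsv=cv2.cvtColor(im,cv2.COLOR_BGR2HSV)
m=cv2.inRange(hsv,(0,0,190),(180,60,255));m[:175]=0;m[210:]=0;m[:,:308]=0;m[:,339:]=0
n,l,st,ce=cv2.connectedComponentsWithStats(m);print([(st[i].tolist(),ce[i]) for i in range(1,n) if st[i,4]>40])
i=1+np.argmax(st[1:,4]);c=ce[i];print(onz(W,c,.248,True))
f=lambda u,v:np.array((275+(u+.5)/4.5-.5,70+(v+.5)/4.5-.5))
print('side stopper',onz(S,f(313.5,134),.248),'ball',onz(S,f(308.5,253),.156))
a=cv2.imread('pics/side0.png').astype(int);b=cv2.imread('pics/s28f.png').astype(int)
d=(np.abs(a-b).max(2)>45).astype('uint8');d=cv2.morphologyEx(d,cv2.MORPH_OPEN,np.ones((3,3)))
n,l,st,ce=cv2.connectedComponentsWithStats(d);print([st[i].tolist() for i in range(1,n) if st[i,4]>25])
E
```

```text
[([313, 184, 22, 21, 356], array([323.4691, 194.014 ])), ([308, 201, 11, 9, 48], array([311.6042, 206.6667]))]
[ 0.6324 -0.2489  0.248 ]
side stopper [ 0.6328 -0.2467  0.248 ] ball [ 0.6356 -0.2494  0.156 ]
[[324, 0, 44, 67, 1801], [599, 0, 34, 57, 931], [544, 59, 6, 14, 64], [593, 64, 8, 6, 38], [578, 69, 8, 6, 39], [590, 71, 7, 5, 31], [540, 75, 7, 11, 54], [332, 101, 23, 36, 445], [548, 119, 40, 64, 1679], [314, 131, 55, 31, 604], [534, 183, 14, 14, 141], [626, 183, 14, 6, 46], [558, 185, 19, 10, 118], [623, 190, 17, 6, 66], [502, 200, 28, 68, 424], [335, 204, 27, 32, 353], [555, 207, 29, 52, 933], [196, 225, 78, 71, 2507], [341, 233, 14, 8, 89], [551, 280, 46, 21, 615], [606, 285, 17, 14, 171], [601, 295, 39, 24, 526]]
```

View pics/s28f.png

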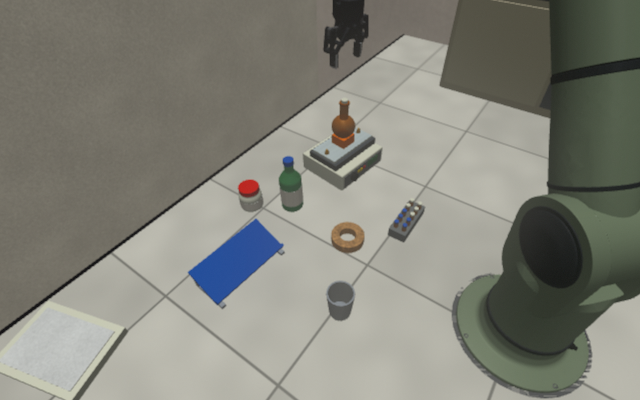

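No differences at the bottle, jar, tray or beaker. The flask leans at most about 2°, with its ball centred on the collar. Handing in.

```bash
python3 - <<'E'
from workcell import order,sensors
print(sensors.observe()['clock']); print(order.job_done())
E
```

```text
30.8167
the job is handed in; nothing more can be done
None
```

The carrier is on the heating station, flat on the block with both pins through its holes, and the flask stands in its orange collar. I handed the job in at 30.8 s with the gripper open and well clear.

**How it went**
- **First grasp missed:** The fingers closed above the collar without touching it. The real fingertips sit about 20–28 mm further back than the tool description says. I measured this in two views and corrected for it.
- **Levelling:** The tool cannot tilt, so I pivoted the gripped plate level by pressing it against free bench in front of the stand. The peak reading there was 47 N at the wrist, applied through the held plate. That is under the 120 N wrist limit, but I could not check how the 40 N limit on the arm and gripper body would count it.
- **Pins and seating:** Both pin tips showed in the holes together. The plate touched the block at about 15 N, and I then let it go.
- **Flask:** I lifted it by the neck and lowered it until it touched at about 13 N, within 0.2 mm of the expected height, then released it.

**Last checks**
- **Flask position:** The ball is within about 1 mm of the collar's axis. The top of the flask is off by about 3 mm towards the robot in both views, a lean of about 2°. That is close to the calibration error, and I left it.
- **Other objects:** Comparing side pictures from start and end shows no change at the bottle, jar, vial tray or beaker.

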